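Ready the fossil scanner's feed lane

TASK

Get the laser scanner's feed lane ready: turn its key back to off, draw it out and lay it in the tool tray, and only then turn the hex-headed eccentric bolt so that the setting gauge just slides along the fence past the guide roller, neither forced nor with more than 2 mm of play; slide it flat through that set gap along the fence and put it back in the tray. Then slide every fossil mount over the bench, without lifting it, along the fence and past the roller into the lane before the scanner, so that it stands square and flush against the fence and wholly past the roller's middle. Leave everything else on the bench where it is.

Things in the scene. Friction and masses are not known exactly. Their poses are not given: they have to be found in the camera images.
- fence: the fence: straight aluminium angle fixed to the bench, guiding face 22 mm high, a 40 mm foot behind. Origin: at the foot of the face, abreast of the bolt. Its y runs along the fence in the feed direction, from the infeed end (-170 mm) towards the scanner (+240 mm); its x points from the lane into the fence, so lane and roller lie at negative x. The lane's floor is the bench top, z = 0
- scanner: the scanner, fixed, white. Origin on the bench within 1.5 mm of the fence's origin, same axes. The closed shutter of its load nose (60 mm high, x -65 to 40 mm) ends the lane at y = +250 mm; the cabinet behind, from y = +400 mm, x -20 to 220 mm, is 160 mm high. A 3 mm bracket plate lies under the roller, x -90 to -45 mm, y -30 to 30 mm
- bolt_head (a point): the eccentric bolt, on its fixed upright axis, half-way up its hexagonal head: 18 mm across flats, from 22 to 44 mm above the bench. The axis is 57 mm (within 1.5 mm) in front of the fence's face. Two flats face along the bolt's own x axis, others every 60 degrees. The frame turns with the bolt. A black mark on the head's top lies to the bolt's -x, where the roller bulges
- bolt (a joint): turn of the eccentric bolt, rad, counter-clockwise from above positive, -3.1 to 3.1; stiff (0.25 N m), stays where left. At 0 the roller is farthest from the fence. Gap between roller and fence = distance of bolt axis from the fence's face - 15 mm + 5 mm x cos(joint); 41 to 43 mm is right for the gauge. It starts too wide, at 0.1 to 0.7 rad
- roller_axis (a point): centre of the guide roller, 12 mm above the bench: white plastic, 30 mm in diameter, from 4 to 20 mm above the bench, spinning freely on the bolt below its head, 5 mm off the bolt's axis towards the bolt's own -x
- gauge_handle (a point): the setting gauge, at the middle of its upright handle: a dark steel fin 30 mm (gauge x) by 12 mm thick (gauge y) by 34 mm high, standing on the blade, from 8 to 42 mm above the gauge's underside. Grip it across its 12 mm. The gauge weighs 120 g, is loose, and lies flat in the tray at the start. Axes as for the blade
- gauge_blade (a point): the gauge's flat aluminium blade, 8 mm thick; this point is 4 mm above its underside. The full 41 mm width (gauge x) reaches from 50 mm behind (-y) to 30 mm ahead (+y) of this point, then a tongue 35 mm wide reaches to 50 mm ahead. The handle's middle is 40 mm behind this point (-y) and 21 mm higher. Used flat on the bench with its y along the fence, either way round
- lock_face (a point): centre of the key cylinder's brass face, 26 mm across, 52 mm above the bench. It is in the middle of the top of the console, a fixed grey box 84 mm (x) by 104 mm (y) by 50 mm high; axes are the console's, z up along the key
- lock (a joint): turn of the key cylinder, rad: 0 = off (a stop; the flat of the key's bow then lies along the console's x), 1.35 = on (a stop, where it starts). It grows clockwise from above: off is reached by turning counter-clockwise. Friction 0.04 N m; the key has 0.1 rad of play. It comes out only at off (within about 0.15 rad), straight up by more than 30 mm; elsewhere it is held down
- key_bow (a point): middle of the key's black bow: 26 mm wide (key x), 8 mm thick (key y), 28 mm high (key z). In the lock the bow reaches from 52 to 80 mm above the bench, 2 mm clear of the console's top; its frame turns with the key. The steel blade below, 14 mm by 5 mm with a rounded end, ends 44 mm below this point (stood up and let go, the key topples). 30 g, loose
- tray: the tool tray: fixed, open, plywood, 100 mm (x) by 170 mm (y), walls 4 mm thick and 14 mm high, floor 4 mm thick. Origin: centre of its underside. The gauge lies in its +x half at the start; the -x half is free for the key
- mount1_c (a point): fossil mount, at the middle of its plinth, 9 mm above its underside: pale wooden plinth 40 mm (x) by 44 mm (y) by 18 mm high, about 110 g, with a fossil tooth (a small lying cone) on top (up to 18 mm tall, within 16 mm of its middle). Loose. 2 to 4 of the four mounts are present (None if absent). In the lane its y lies along the fence, either way round
- mount2_c (a point): fossil mount, at the middle of its plinth, 9 mm above its underside: pale wooden plinth 40 mm (x) by 44 mm (y) by 18 mm high, about 110 g, with a small brown ammonite (a round disc) on top (up to 18 mm tall, within 16 mm of its middle). Loose. 2 to 4 of the four mounts are present (None if absent). In the lane its y lies along the fence, either way round
- mount3_c (a point): fossil mount, at the middle of its plinth, 9 mm above its underside: pale wooden plinth 40 mm (x) by 44 mm (y) by 18 mm high, about 110 g, with a small bone on top (up to 18 mm tall, within 16 mm of its middle). Loose. 2 to 4 of the four mounts are present (None if absent). In the lane its y lies along the fence, either way round
- mount4_c (a point): fossil mount, at the middle of its plinth, 9 mm above its underside: pale wooden plinth 40 mm (x) by 44 mm (y) by 18 mm high, about 110 g, with a dark trilobite (a ribbed dome) on top (up to 18 mm tall, within 16 mm of its middle). Loose. 2 to 4 of the four mounts are present (None if absent). In the lane its y lies along the fence, either way round
- glue_jar: bystander: a small jar 40 mm across and 45 mm high, loose
- brush: bystander: a brush 160 mm long lying on the bench, loose
- scriber: bystander: a steel scriber (like a small screwdriver) 130 mm long, behind the fence, loose
- solvent: bystander: a bottle 52 mm across and 100 mm high, behind the fence, loose
- rock: bystander: a lump of rock with bone, 104 mm across and 60 mm high, loose
Things that resemble listed ones, but are neither listed nor needed, are in the scene too. What is shaped like the part that bears mount1_c but red is not meant.

How it is judged (in metres and radians):
On the way, in this order (a step that is already met when the one before it is completed fails the run):
1. the key is turned to off, drawn out and laid in the tray, before the gap is set (it is still over 43.5 mm) (value of joint lock below 0.3 rad and x of key_bow in the frame of tray between -0.05 and 0.05 m and y of key_bow in the frame of tray between -0.085 and 0.085 m and height (world z) of key_bow below 0.045 m and x of roller_axis in the frame of fence below -0.0585 m), for 0.2 s.
2. the gauge lies flat between roller and fence (its blade's point within 20 mm of the roller along the fence) and the gap is 40.8 to 43.1 mm, the mounts still waiting on the infeed side (x of roller_axis in the frame of fence between -0.0581 and -0.0558 m and x of gauge_blade in the frame of fence between -0.025 and -0.017 m and height (world z) of gauge_blade below 0.011 m and angle between the y axis of gauge_blade and the y axis of fence, either way round below 0.12 rad and y of gauge_blade in the frame of fence between -0.02 and 0.02 m and y of each of mount1_c, mount2_c, mount3_c, mount4_c in the frame of fence below 0 m), for 0.1 s.
3. the gauge has been slid flat along the fence through that gap, at least 35 mm to either side of the roller (x of roller_axis in the frame of fence between -0.0581 and -0.0558 m and x of gauge_blade in the frame of fence between -0.025 and -0.017 m and height (world z) of gauge_blade below 0.011 m and angle between the y axis of gauge_blade and the y axis of fence, either way round below 0.12 rad and (y of gauge_blade in the frame of fence between 0.035 and 0.12 m or y of gauge_blade in the frame of fence between -0.12 and -0.035 m)), for 0.02 s.
4. the gauge is back in the tray, the gap still right (x of roller_axis in the frame of fence between -0.0581 and -0.0558 m and x of gauge_handle in the frame of tray between -0.05 and 0.05 m and y of gauge_handle in the frame of tray between -0.085 and 0.085 m and height (world z) of each of gauge_handle, key_bow below 0.045 m and x of key_bow in the frame of tray between -0.05 and 0.05 m and y of key_bow in the frame of tray between -0.085 and 0.085 m), for 0.2 s.
At the end, for the whole second after the job is handed in: Lock off (within 0.3 rad); key and gauge in the tray; gap 40.8 to 43.1 mm; every mount present upright and still on the bench in the lane, its middle at least 20 mm past the roller, square to the fence within 0.09 rad and flush with it within 2.5 mm (all of step 4 and value of joint lock below 0.3 rad and x of mount1_c in the frame of fence between -0.023 and -0.0175 m and y of mount1_c in the frame of fence between 0.02 and 0.25 m and angle between the y axis of each of mount1_c, mount2_c, mount3_c, mount4_c and the y axis of fence, either way round below 0.09 rad and angle between each of mount1_c, mount2_c, mount3_c, mount4_c's own z axis and vertical below 0.1 rad and height (world z) of each of mount1_c, mount2_c, mount3_c, mount4_c below 0.013 m and x of mount2_c in the frame of fence between -0.023 and -0.0175 m and y of mount2_c in the frame of fence between 0.02 and 0.25 m and x of mount3_c in the frame of fence between -0.023 and -0.0175 m and y of mount3_c in the frame of fence between 0.02 and 0.25 m and x of mount4_c in the frame of fence between -0.023 and -0.0175 m and y of mount4_c in the frame of fence between 0.02 and 0.25 m); the robot touches nothing.
It fails at once if a mount lifted more than 20 mm off the bench (height (world z) of any of mount1_c, mount2_c, mount3_c, mount4_c above 0.029 m).
It fails at once if a mount overturned (angle between any of mount1_c, mount2_c, mount3_c, mount4_c's own z axis and vertical above 0.7 rad).
It fails at once if a bystander moved more than 40 mm (distance of any of glue_jar, brush, scriber, solvent, rock from where it was at the start of the episode above 0.04 m).
Of mount1, mount2, mount3, mount4 only 2 to 4 are there at a start; the rules pass over those that are not, and their reading is None.
At some moment in a run one of mount1, mount2, mount3, mount4 may be knocked a few centimetres aside while the robot is not near it.
It also fails if it takes over 210 s, if anything falls off the work surface, if the arm or the gripper's body presses on something with over 40 N, if the wrist force passes 120 N, or if a joint passes its speed limit or range.

ROBOT

A 6-joint arm with a two-finger parallel gripper is mounted at the origin on the work surface. World frame = base frame: x ahead of the robot, y to its left, z up, the work surface at z = 0. Lengths are in m, angles in degrees, forces in N, time in s.
With the tool pointing down it reaches from about 0.325 to 0.925 m from the base axis. Payload 3.1 kg.
Tool frame: the origin (TCP) lies midway between the tips of the shut fingers; the grasp point (between the pads) lies 19 mm behind it (ctrl.tcp_to_grasp is the distance from the TCP to the grasp point, in m); z points along the fingers, y is the line along which they close (so a half turn about z gives the same grasp; the last joint's range is limited). The gripper opens to 85 mm and grips with 20 to 120 N. Pads are 22 mm wide; open, the fingers measure 114 mm over their backs; the gripper's body (76 mm by 85 mm) begins 54 mm behind the grasp point. The pads swing forward as they close: fully open they stand 13 mm farther back than shut.
Start: joints at [-71.173, 12.427, 92.441, -0, 75.132, -6.429], TCP at [0.267, -0.565, 0.231] pointing down, gripper open.
Joint ranges: [-157.48, 157.48], [-44.54, 120.13], [17.64, 146.25], [-64.5, 244.5], [7.68, 150.69], [-147.95, 147.95]. Speed limits (degrees/s): [159.86, 159.86, 180, 180, 180, 180].

INTERFACE

Orientations are given as [roll, pitch, yaw] about the fixed x, y, z axes, in that order (R = Rz(yaw) Ry(pitch) Rx(roll)).
In Python, from station import ctrl gives the robot as it stands.
- The arm moves only by the tool apply_moves, never from a script. Its argument "series" is text: rows parted by semicolons, each of 6 numbers parted by spaces: the shift along the tool's x, y, z in cm, then the turn, a rotation vector about the tool's x, y, z in rad. A call has 1 to 20 rows; each row is the pose to reach, as a shift and turn from the pose commanded when the call began, along the tool's axes at that moment; what a row does not reach only later rows make up. A row lasts 1/12 s, in which the tool goes at most 41.7 mm and 7.16 degrees, less where a joint would pass 70% of its speed; a pose out of reach is approached as far as the arm can. A call with a gripper value outside its range is refused whole. "gripper" is the opening, from 0 (shut) to 1 (fully open), set as the call begins (left out, the last holds). The fingers move at their own pace and stop on an object; "grip_force" is the grip in N (left out, the last holds). Time passes only in rows, so rows that repeat a pose let the fingers close. It gives the time, the measured TCP pose, the force, the opening and the grip force at its end, in the units of the state.
- ctrl.read_state(): the state, without advancing time (a new reading comes with each control period).
- ctrl.camera(name): name is "scene" or "top" or "wrist"; returns the picture (400x640x3 uint8, blue, green, red); there is no depth.
- ctrl.camera_model(name): a dict with "mtx" (3x3 intrinsics, pixels), "R" (3x3) and "t" (3): a world point X has camera coordinates R X + t. Camera axes: x right, y down, z forward; pixel columns grow to the right and rows downward; lengths in m; the calibration is good to about 2 mm. A picture is of the moment at which its call begins: read the wrist's pose just before it. camera_model takes no time and is no camera call; for the wrist camera it gives the pose at the moment of the call.
- ctrl.hand_in(): hands the job in; it is judged then, once.
Trained networks look in the newest picture that a camera, given by its name, has taken for a name from the list of things; names that differ only in an ending like _2 or _b are one class to them, and where a whole thing is asked for, a point or a joint stands for the part that bears it (a point fixed in the world has none). Each returns a list of dicts, best first, with "p" (0 to 1); they miss things now and then, are a little off and sometimes report something else, mostly with a low value. They report only what shows in the picture. A call takes as long as a camera call. They do not tell look-alikes from the thing itself.
- ctrl.silhouettes(camera, target): "pixels" (400x640 bool, what is visible of it) and "pixel" ([column, row] in pixels, amid what is visible of it).
The state is a dict: "time": time; "joint_positions": joint angles; "dq": joint speeds; "effort": joint torques, N m; "position": TCP position; "ee_rot": TCP orientation; "contact_force": force on the tool from outside, world axes, zero at the start; "torque": the same for the moment, N m; "grip_width": opening from 0.0 (shut) to 1.0 (fully open); "finger_force": force on a finger pad.
Only numpy, scipy, OpenCV 4.12 (cv2) and the standard library are available. Lean on these libraries where they do the work, as an engineer would, in place of code of your own. Each camera call takes 0.05 s, during which the arm holds its last target. There are 200 camera calls.

## Working session

There is one attempt and no reset: what is moved stays moved. The work goes in short steps, Python scripts to look and compute and a tool call to move; the robot and the scene stay as the last step left them, time stands still between calls to the robot, and variables do not carry over. Pictures are saved under pics/ and viewed, at most 14 in all, crops included, and the job is handed in when it is done.

Besides the shell and the picture viewer there is one more tool, called after "Request:" by a JSON object that holds its "name" and its "arguments", one argument or row to a line. apply_moves: Moves the arm, as the interface text tells. Its arguments: {"type":"object","properties":{"series":{"type":"string"},"gripper":{"type":"number"},"grip_force":{"type":"number"}},"required":["series"]}

```bash
ls; mkdir -p pics
python3 - <<'E'
from station import ctrl
import cv2
print(ctrl.read_state())
for n in ("scene","top"):
    cv2.imwrite(f"pics/{n}0.png",ctrl.camera(n)); m=ctrl.camera_model(n); print(n,m)
E
```

```text
pics
{'time': 0.0, 'joint_positions': array([-7.11706388e+01,  1.24798571e+01,  9.25293434e+01, -5.36277283e-04,
        7.51301693e+01, -6.43162139e+00]), 'dq': array([ 0.08260655,  0.08083884, -0.08457246,  0.0200519 ,  0.02951261,
       -0.04077422]), 'effort': array([-1.59450578e-04, -3.96849203e+01, -3.03851831e+01, -1.43160587e-04,
        9.68284527e-03, -5.10316909e-06]), 'position': array([ 0.26643671, -0.5644629 ,  0.22992682]), 'ee_rot': array([-1.79861449e+02, -1.50971119e-02,  2.52611026e+01]), 'contact_force': array([ 0.06006427, -1.03328394,  0.80740563]), 'torque': array([ 0.0404176 ,  0.00216386, -0.03899071]), 'finger_force': 0.0, 'grip_width': 1.0031085609247887}
scene {'mtx': array([[456.95159766,   0.        , 328.52896269],
       [  0.        , 456.95159766, 197.80469854],
       [  0.        ,   0.        ,   1.        ]]), 'R': array([[-0.70952498,  0.70436497, -0.02107839],
       [ 0.42563629,  0.40453169, -0.80943676],
       [-0.56161202, -0.58328732, -0.58682863]]), 't': array([ 0.41247259, -0.1677997 ,  1.39814374])}
top {'mtx': array([[429.5772644 ,   0.        , 324.51645747],
       [  0.        , 429.5772644 , 202.90945182],
       [  0.        ,   0.        ,   1.        ]]), 'R': array([[-0.01253563, -0.99963619, -0.02388182],
       [-0.98618238,  0.01630548, -0.16485885],
       [ 0.16518827,  0.02148522, -0.986028  ]]), 't': array([-0.03390272,  0.56218111,  0.92276254])}
```

View pics/top0.png

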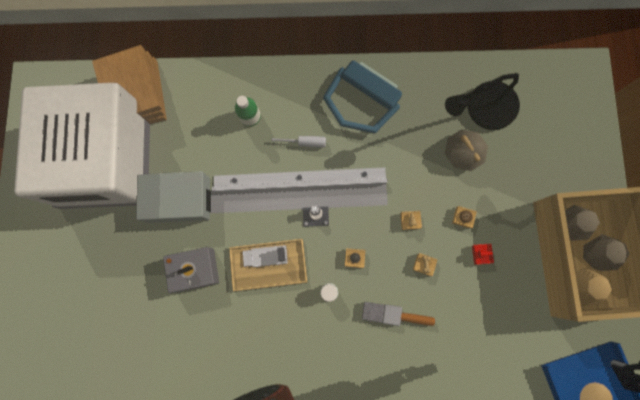

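View pics/scene0.png

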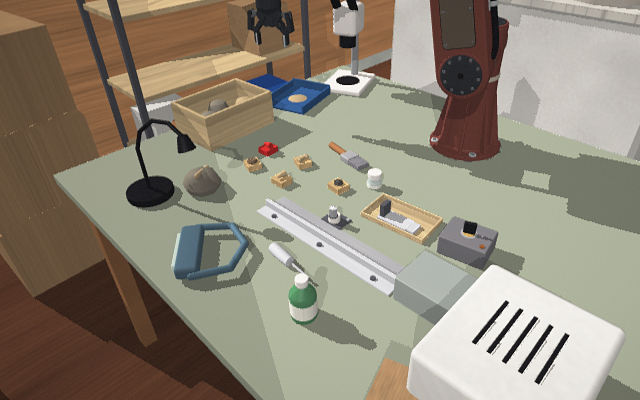

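The top view shows the key console at about (190,270), the tray with the gauge at (268,265), and the bolt and roller at (316,214). The fence runs from (212,200) to (387,180). The mounts are at (411,220), (465,217), (426,265) and (355,259). The red one at (483,254) is the decoy. The black-orange item on the console is the key, and the other tools lie elsewhere.

```bash
cat > h.py <<'E'
from station import ctrl
import numpy as np, cv2
from scipy.spatial.transform import Rotation as Ro
def ray(m,p):
    d=m["R"].T@np.linalg.inv(m["mtx"])@np.array([p[0],p[1],1.]); return -m["R"].T@m["t"],d
def at(m,p,z):
    c,d=ray(m,p); return c+d*(z-c[2])/d[2]
def proj(m,X):
    X=np.atleast_2d(X); c=X@m["R"].T+m["t"]; q=c@m["mtx"].T; return q[:,:2]/q[:,2:]
def pose():
    s=ctrl.read_state(); return np.array(s["position"]),Ro.from_euler("xyz",s["ee_rot"],degrees=True)
def to(X,yaw=None):
    "shift (cm, tool axes) and turn about tool z to reach X with yaw (tool down)"
    p,R=pose(); d=R.inv().apply(np.array(X)-p)*100
    out=[np.round(d,2)]
    if yaw is not None: out.append(np.round((R.inv()*Ro.from_euler("xyz",[180,0,yaw],degrees=True)).as_rotvec(),3))
    return out
E
python3 - <<'E'
from h import *
Z=dict(fence=.011,scanner=.1,bolt_head=.033,roller_axis=.012,gauge_handle=.03,gauge_blade=.008,lock_face=.052,key_bow=.066,tray=.007,mount1_c=.012,mount2_c=.012,mount3_c=.012,mount4_c=.012,glue_jar=.02,brush=.01)
for n in ("top","scene"):
    m=ctrl.camera_model(n); ctrl.camera(n)
    for k,z in Z.items():
        r=ctrl.silhouettes(n,k)[:3]
        print(n,k,[(round(x["p"],2),[int(v) for v in x["pixel"]],int(x["pixels"].sum()),[round(float(v),3) for v in at(m,x["pixel"],z)[:2]]) for x in r])
        if n=="top" and r and k in("fence","tray","lock_face","mount1_c","mount2_c","mount3_c","mount4_c","gauge_blade"):
            for x in r[:1]:
                c=np.argwhere(x["pixels"])[:,::-1].astype(np.float32); b=cv2.boxPoints(cv2.minAreaRect(c)); print("   box",b.round(1).tolist(),np.round([at(m,q,z)[:2] for q in b],3).tolist())
E
```

```text
top fence [(0.53, [261, 255], 792, [0.447, 0.105])]
   box [[241.8000030517578, 247.89999389648438], [285.79998779296875, 243.6999969482422], [287.6000061035156, 262.6000061035156], [243.60000610351562, 266.70001220703125]] [[0.465, 0.151], [0.474, 0.049], [0.43, 0.045], [0.422, 0.146]]
top scanner [(0.97, [112, 174], 22299, [0.622, 0.419])]
top bolt_head []
top roller_axis [(0.64, [391, 315], 1049, [0.31, -0.187])]
top gauge_handle [(0.74, [264, 258], 703, [0.439, 0.095])]
top gauge_blade [(0.95, [266, 254], 713, [0.45, 0.094])]
   box [[242.8000030517578, 249.0], [285.3999938964844, 244.5], [287.29998779296875, 262.29998779296875], [244.60000610351562, 266.70001220703125]] [[0.463, 0.149], [0.472, 0.05], [0.431, 0.046], [0.422, 0.144]]
top lock_face [(0.57, [193, 268], 2007, [0.42, 0.248])]
   box [[160.0, 255.1999969482422], [213.0, 243.8000030517578], [221.3000030517578, 282.6000061035156], [168.3000030517578, 293.8999938964844]] [[0.449, 0.324], [0.473, 0.207], [0.388, 0.186], [0.365, 0.302]]
top key_bow [(0.57, [248, 111], 623, [0.773, 0.13]), (0.48, [184, 266], 68, [0.423, 0.2
[... 1924 characters left out ...]
.94, [465, 241], 2039, [0.447, 0.273])]
scene key_bow [(0.65, [470, 226], 151, [0.413, 0.262]), (0.42, [331, 213], 210, [0.587, 0.016])]
scene tray [(0.96, [408, 215], 1664, [0.41, 0.103]), (0.62, [373, 177], 286, [0.341, -0.067])]
scene mount1_c [(0.68, [283, 178], 240, [0.518, -0.237]), (0.55, [268, 149], 187, [0.447, -0.391])]
scene mount2_c [(0.65, [254, 164], 191, [0.527, -0.353])]
scene mount3_c [(0.62, [408, 216], 1423, [0.419, 0.109]), (0.59, [302, 162], 221, [0.427, -0.262])]
scene mount4_c [(0.58, [337, 185], 257, [0.442, -0.106])]
scene glue_jar [(0.7, [371, 177], 232, [0.359, -0.06])]
scene brush [(0.72, [350, 159], 439, [0.319, -0.176]), (0.52, [370, 176], 311, [0.345, -0.074])]
```

Request:
{"name": "apply_moves", "arguments": {
  "series": "8 -6 -5 0 0 -0.15; 16 -12 -8 0 0 -0.3; 24 -18 -8 0 0 -0.45; 32 -25 -8 0 0 -0.6; 34 -30 -8 0 0 -0.7; 36 -35 -8 0 0 -0.8; 38 -40 -8 0 0 -0.9; 40 -45 -8 0 0 -1.0; 42 -50 -8 0 0 -1.1; 44 -55 -8 0 0 -1.2; 46 -60 -8 0 0 -1.3; 47 -64 -8 0 0 -1.4; 48.6 -67 -8 0 0 -1.5; 48.6 -67 -8 0 0 -1.55; 48.6 -67 -8 0 0 -1.55; 48.6 -67 -8 0 0 -1.55; 48.6 -67 -8 0 0 -1.55; 48.6 -67 -8 0 0 -1.55; 48.6 -67 -8 0 0 -1.55; 48.6 -67 -8 0 0 -1.55"
}}

```text
time: 3.37
position: [0.4191, 0.2353, 0.3113]
ee_rot: [179.9, 0.0, 114.1]
contact_force: [0.8, -1.2, 2.0]
grip_width: 1.0
finger_force: 0.0
```

Run:
```python
from h import *
s=ctrl.read_state(); print(s["time"],s["position"],s["ee_rot"],s["joint_positions"])
m=ctrl.camera_model("wrist"); im=ctrl.camera("wrist"); cv2.imwrite("pics/w1.png",im)
p,R=pose(); c=-m["R"].T@m["t"]; print("cam in tool",R.inv().apply(c-p),"axis in tool",R.inv().apply(m["R"][2]),m["mtx"][0,0], "xaxis", R.inv().apply(m["R"][0]))
for k,z in dict(lock_face=.052,key_bow=.066,tray=.01,gauge_handle=.03,gauge_blade=.008).items():
    r=ctrl.silhouettes("wrist",k)[:3]
    for x in r:
        c=np.argwhere(x["pixels"])[:,::-1].astype(np.float32); b=cv2.boxPoints(cv2.minAreaRect(c))
        print(k,round(x["p"],2),np.round(x["pixel"]),len(c),at(m,x["pixel"],z).round(4)[:2],np.round([at(m,q,z)[:2] for q in b],3).tolist())
```

```text
3.3667 [0.41909918 0.2352805  0.31128777] [1.79931651e+02 1.76602654e-02 1.14098177e+02] [ 2.09440085e+01 -9.01904385e+00  1.05870544e+02 -1.39745849e-02
  8.30792830e+01 -3.15250318e+00]
cam in tool [ 0.07327578 -0.00232507 -0.14249048] axis in tool [-0.31286033 -0.00346875  0.94979281] 287.07792618419325 xaxis [-0.00573899  0.99998198  0.00176163]
lock_face 0.73 [320. 151.] 4262 [0.412  0.2637] [[0.384, 0.205], [0.368, 0.306], [0.448, 0.322], [0.471, 0.221]]
key_bow 0.66 [323. 156.] 117 [0.4185 0.2605] [[0.41, 0.272], [0.416, 0.275], [0.427, 0.25], [0.421, 0.248]]
tray 0.9 [277. 241.] 4075 [0.4107 0.0931] [[0.387, 0.001], [0.369, 0.174], [0.468, 0.186], [0.496, 0.01]]
gauge_handle 0.89 [294. 248.] 1408 [0.4403 0.1023] [[0.431, 0.042], [0.42, 0.156], [0.458, 0.159], [0.472, 0.045]]
gauge_handle 0.3 [252. 334.] 557 [ 0.437  -0.0865] [[0.417, -0.114], [0.419, -0.057], [0.459, -0.063], [0.458, -0.121]]
gauge_blade 0.83 [294. 248.] 1486 [0.4421 0.0915] [[0.427, 0.031], [0.423, 0.15], [0.466, 0.151], [0.473, 0.029]]
```

View pics/w1.png

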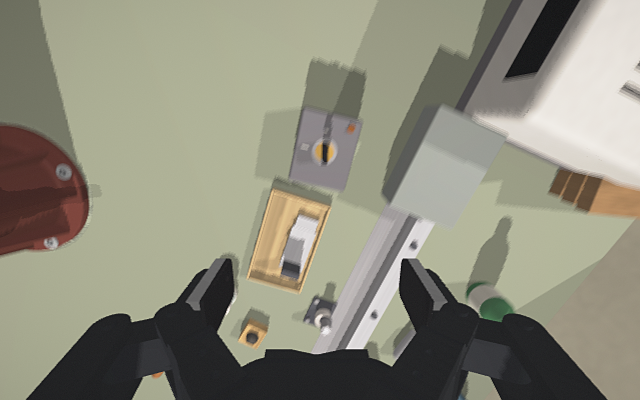

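Request:
{"name": "apply_moves", "arguments": {
  "series": "1 0.4 4 0 0 0; 2 0.8 8 0 0 0; 2.5 1 12 0 0 -0.01; 2.5 1 14 0 0 -0.01; 2.5 1 16 0 0 -0.01; 2.5 1 16 0 0 -0.01; 2.5 1 16 0 0 -0.01",
  "gripper": 0.5
}}

```text
time: 4.25
position: [0.418, 0.2581, 0.15]
ee_rot: [-179.8, 0.0, 114.5]
contact_force: [0.8, -0.3, 0.0]
grip_width: 0.503
finger_force: 0.0
```

```bash
cat >> h.py <<'E'
def sil(n,k,z,N=1,show=True):
    m=ctrl.camera_model(n); ctrl.camera(n); out=[]
    for x in ctrl.silhouettes(n,k)[:N]:
        c=np.argwhere(x["pixels"])[:,::-1].astype(np.float32); b=cv2.boxPoints(cv2.minAreaRect(c))
        w=np.array([at(m,q,z)[:2] for q in b]); e=[w[1]-w[0],w[2]-w[1]]
        if show: print(n,k,round(x["p"],2),np.round(x["pixel"]),len(c),"pix->",at(m,x["pixel"],z).round(4)[:2],"box mid",w.mean(0).round(4),"sides mm/deg",[(round(float(np.linalg.norm(v))*1e3,1),round(float(np.degrees(np.arctan2(v[1],v[0])))%180,1)) for v in e])
        out.append(dict(x,w=w,m=m))
    return out
E
python3 - <<'E'
from h import *
sil("wrist","key_bow",.066,2); sil("wrist","lock_face",.052,1)
sil("top","key_bow",.066,2)
im=ctrl.camera("wrist"); cv2.imwrite("pics/w2.png",im); print(pose()[0])
E
```

```text
wrist key_bow 0.59 [318. 209.] 402 pix-> [0.4178 0.2606] box mid [0.4181 0.2612] sides mm/deg [(9.0, 24.5), (34.3, 114.9)]
wrist lock_face 0.88 [317. 193.] 10397 pix-> [0.4161 0.2705] box mid [0.4168 0.2647] sides mm/deg [(105.7, 98.1), (81.8, 10.8)]
top key_bow 0.68 [272. 267.] 2549 pix-> [0.4191 0.0735] box mid [0.426  0.0831] sides mm/deg [(164.3, 95.5), (96.5, 6.1)]
top key_bow 0.52 [465. 150.] 1382 pix-> [ 0.6727 -0.3577] box mid [ 0.6747 -0.3602] sides mm/deg [(92.3, 165.9), (92.7, 76.8)]
[0.41948685 0.2602289  0.15237449]
```

View pics/w2.png

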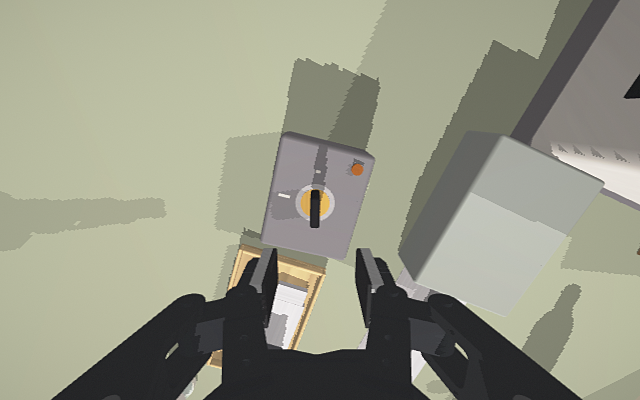

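Request:
{"name": "apply_moves", "arguments": {
  "series": "0.1 -0.1 3 0 0 0; 0.1 -0.1 6 0 0 0; 0.1 -0.1 8.5 0 0 0; 0.1 -0.1 9.7 0 0 0; 0.1 -0.1 9.7 0 0 0; 0.1 -0.1 9.7 0 0 0"
}}

```text
time: 5.1
position: [0.4169, 0.2604, 0.0537]
ee_rot: [-179.9, -0.0, 114.6]
contact_force: [0.3, -0.2, -0.2]
grip_width: 0.501
finger_force: 0.0
```

Request:
{"name": "apply_moves", "arguments": {
  "series": "0 0 0 0 0 0; 0 0 0 0 0 0; 0 0 0 0 0 0; 0 0 0 0 0 0; 0 0 0 0 0 0; 0 0 0 0 0 0; 0 0 0 0 0 0; 0 0 0 0 0 0",
  "gripper": 0,
  "grip_force": 40
}}

```text
time: 5.77
position: [0.4186, 0.2611, 0.0554]
ee_rot: [179.8, -0.0, 114.6]
contact_force: [-0.2, -1.2, 7.0]
grip_width: 0.084
finger_force: 42.0
```

Request:
{"name": "apply_moves", "arguments": {
  "series": "0 0 -0.1 0 0 -0.12; 0 0 -0.1 0 0 -0.24; 0 0 -0.1 0 0 -0.36; 0 0 -0.1 0 0 -0.48; 0 0 -0.1 0 0 -0.6; 0 0 -0.1 0 0 -0.72; 0 0 -0.1 0 0 -0.84; 0 0 -0.1 0 0 -0.96; 0 0 -0.1 0 0 -1.08; 0 0 -0.1 0 0 -1.2; 0 0 -0.1 0 0 -1.28; 0 0 -0.1 0 0 -1.33; 0 0 -0.1 0 0 -1.33"
}}

```text
time: 6.85
position: [0.4188, 0.2621, 0.0558]
ee_rot: [179.8, 0.3, -169.2]
contact_force: [2.1, 4.9, -0.4]
grip_width: 0.086
finger_force: 41.1
```

Run:
```python
from h import *
s=ctrl.read_state(); print(s["torque"],s["contact_force"],s["ee_rot"],s["grip_width"],s["finger_force"])
```

```text
[ 0.94091928 -0.35171078 -0.05258458] [ 2.0531583   4.91326796 -0.4129861 ] [ 179.82445798    0.26371474 -169.16948371] 0.08593608043055466 41.06225073337555
```

Request:
{"name": "apply_moves", "arguments": {
  "series": "0 0 0 0 0 -0.04; 0 0 0 0 0 -0.08; 0 0 0 0 0 -0.08"
}}

```text
time: 7.1
position: [0.4187, 0.2622, 0.0558]
ee_rot: [179.8, 0.3, -164.6]
contact_force: [1.9, 4.7, 0.1]
grip_width: 0.086
finger_force: 41.0
```

Run:
```python
from h import *
s=ctrl.read_state(); print(s["torque"],s["contact_force"],s["ee_rot"],s["grip_width"],s["finger_force"])
```

```text
[ 1.01002967 -0.34562115 -0.04295673] [1.8957559  4.66728357 0.06464796] [ 179.83529803    0.27254472 -164.64698251] 0.08559309977330817 41.042025089263916
```

Request:
{"name": "apply_moves", "arguments": {
  "series": "0 0 0 0 0 -0.04; 0 0 0 0 0 -0.08; 0 0 0 0 0 -0.08"
}}

```text
time: 7.35
position: [0.4187, 0.2623, 0.0558]
ee_rot: [179.8, 0.3, -160.1]
contact_force: [2.3, 5.6, -0.8]
grip_width: 0.086
finger_force: 41.0
```

Run:
```python
from h import *
s=ctrl.read_state(); print(s["torque"],s["contact_force"],s["ee_rot"],s["grip_width"],s["finger_force"])
m=ctrl.camera_model("wrist"); cv2.imwrite("pics/w3.png",cv2.resize(ctrl.camera("wrist")[150:350,200:450],None,fx=3,fy=3))
```

```text
[ 9.62661560e-01 -2.90471950e-01 -8.12338025e-04] [ 2.30532119  5.62441515 -0.80552085] [ 179.84890813    0.28466837 -160.06436998] 0.08629635196646031 41.04045510292053
```

View pics/w3.png

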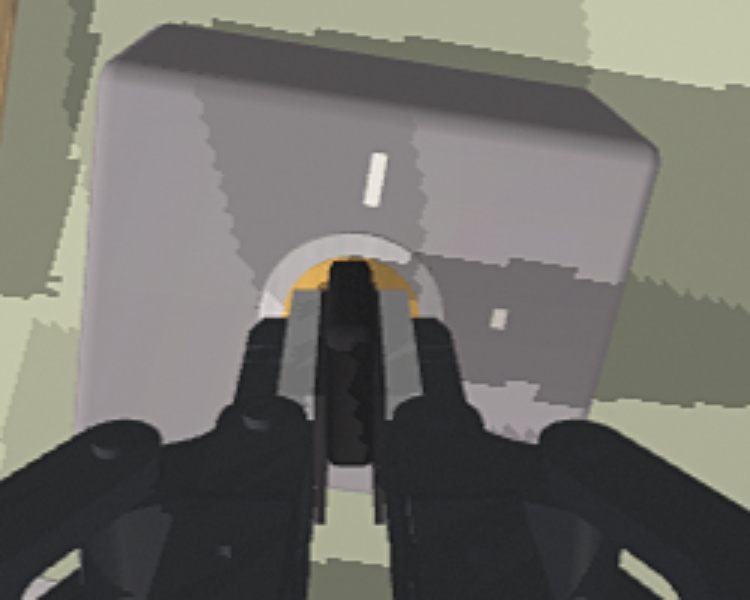

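The bow sits between the pads at about (350,290). The off mark is at (375,180) and the console looks about 10° behind the tool, so I've turned past off. I'll turn back by that much and pull.

Request:
{"name": "apply_moves", "arguments": {
  "series": "0 0 0 0 0 0.07; 0 0 0 0 0 0.14; 0 0 0 0 0 0.14; 0 0 -0.3 0 0 0.14; 0 0 -0.6 0 0 0.14; 0 0 -0.8 0 0 0.14;  0 0 -0.8 0 0 0.14"
}}

```text
time: 7.98
position: [0.4147, 0.2603, 0.0595]
ee_rot: [179.9, -0.2, -168.0]
contact_force: [3.8, 7.2, -15.2]
grip_width: 0.082
finger_force: 39.8
```

Run:
```python
from h import *
s=ctrl.read_state(); print(s["torque"],s["contact_force"],s["ee_rot"],s["grip_width"],s["finger_force"],s["position"])
```

```text
[ 1.37195346 -0.79196307 -0.04075549] [  3.77819093   7.16537172 -15.21235933] [ 1.79916413e+02 -1.65001021e-01 -1.68010784e+02] 0.08185595894726914 39.83022630214691 [0.41473247 0.26030443 0.05953985]
```

Request:
{"name": "apply_moves", "arguments": {
  "series": "0 0 0 0 0 0; 0 0 0 0 0 0; 0 0 0 0 0 0"
}}

```text
time: 8.23
position: [0.4147, 0.2603, 0.0595]
ee_rot: [179.9, -0.2, -168.0]
contact_force: [3.5, 7.5, -16.1]
grip_width: 0.084
finger_force: 39.9
```

Run:
```python
from h import *
for i in range(2):
    s=ctrl.read_state(); print(s["torque"],s["contact_force"],s["ee_rot"],s["grip_width"],s["finger_force"],s["position"]); im=ctrl.camera("wrist")
sil("wrist","lock_face",.052); sil("wrist","key_bow",.066)
cv2.imwrite("pics/w4.png",cv2.resize(im[150:350,200:450],None,fx=3,fy=3))
```

```text
[ 1.34525348 -0.75000089 -0.03612802] [  3.48596868   7.47919485 -16.12536687] [ 179.92113686   -0.18399667 -168.00450326] 0.0836048120898463 39.89164173603058 [0.41470908 0.26032896 0.05951946]
[ 1.41976585 -0.77328859 -0.03026509] [  4.21045392   7.68849502 -16.97769761] [ 179.9224909    -0.18602018 -168.00444236] 0.08345337712299823 39.89489793777466 [0.41471048 0.26032084 0.05951541]
wrist lock_face 0.97 [319. 224.] 17571 pix-> [0.3954 0.258 ] box mid [0.4108 0.2609] sides mm/deg [(90.0, 5.1), (97.2, 100.3)]
wrist key_bow 0.8 [317. 272.] 982 pix-> [0.4173 0.2614] box mid [0.4182 0.2618] sides mm/deg [(8.3, 101.9), (40.5, 12.5)]
```

View pics/w4.png

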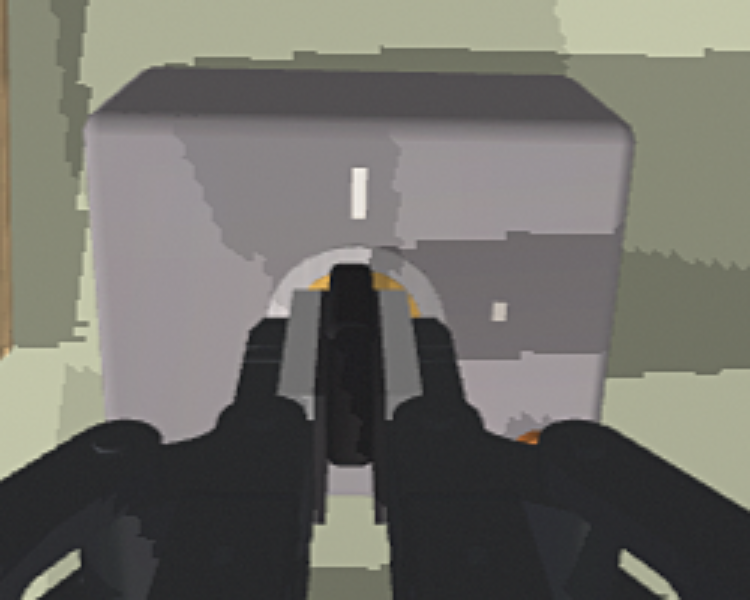

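The tool, the bow and the off mark (360,190) now line up, so the key is at off. The side load of about 8 N is probably jamming it. I'll relieve that, grip harder and pull.

Request:
{"name": "apply_moves", "arguments": {
  "series": "0 0 0.3 0 0 0; -0.3 0.1 0.3 0 0 0; -0.3 0.2 0.3 0 0 0; -0.3 0.2 0.3 0 0 0",
  "grip_force": 80
}}

```text
time: 8.87
position: [0.4185, 0.262, 0.0592]
ee_rot: [-179.9, -0.2, -168.0]
contact_force: [-1.1, -0.0, -1.5]
grip_width: 0.073
finger_force: 81.5
```

Request:
{"name": "apply_moves", "arguments": {
  "series": "0 0 -0.4 0 0 0; 0 0 -0.8 0 0 0; 0 0 -1.2 0 0 0; 0 0 -1.2 0 0 0; 0 0 -1.2 0 0 0"
}}

```text
time: 9.28
position: [0.4185, 0.2625, 0.0722]
ee_rot: [-180.0, -0.2, -168.0]
contact_force: [-4.7, -1.6, 2.8]
grip_width: 0.075
finger_force: 82.0
```

Run:
```python
from h import *
sil("wrist","key_bow",.08)
```

```text
wrist key_bow 0.91 [319. 269.] 940 pix-> [0.4187 0.2643] box mid [0.4204 0.2634] sides mm/deg [(7.7, 102.0), (40.6, 12.4)]
```

Request:
{"name": "apply_moves", "arguments": {
  "series": "0 0 -1 0 0 0; 0 0 -2 0 0 0; 0 0 -3 0 0 0; 0 0 -5 0 0 0; 0 0 -7.5 0 0 0; 0 0 -10 0 0 0; 0 0 -11 0 0 0; 0 0 -11 0 0 0"
}}

```text
time: 10.05
position: [0.4232, 0.2645, 0.1869]
ee_rot: [179.9, 0.6, -168.0]
contact_force: [0.5, 0.8, -1.1]
grip_width: 0.08
finger_force: 81.6
```

Run:
```python
from h import *
sil("wrist","key_bow",.196)
sil("top","tray",.012); sil("scene","tray",.012)
cv2.imwrite("pics/w5.png",ctrl.camera("wrist"))
p,R=pose();print(p,R.as_euler("xyz",degrees=True))
```

```text
wrist key_bow 0.73 [316. 266.] 1035 pix-> [0.4206 0.2639] box mid [0.4219 0.2647] sides mm/deg [(7.5, 101.9), (45.5, 12.5)]
top tray 0.83 [270. 269.] 2505 pix-> [0.4172 0.0854] box mid [0.428  0.0913] sides mm/deg [(173.5, 94.9), (102.2, 5.5)]
scene tray 0.68 [408. 216.] 1544 pix-> [0.4194 0.108 ] box mid [0.4285 0.0903] sides mm/deg [(135.0, 26.3), (212.4, 93.0)]
[0.41860714 0.26250266 0.18005961] [-179.95888787   -0.18081292 -168.01313564]
```

View pics/w5.png

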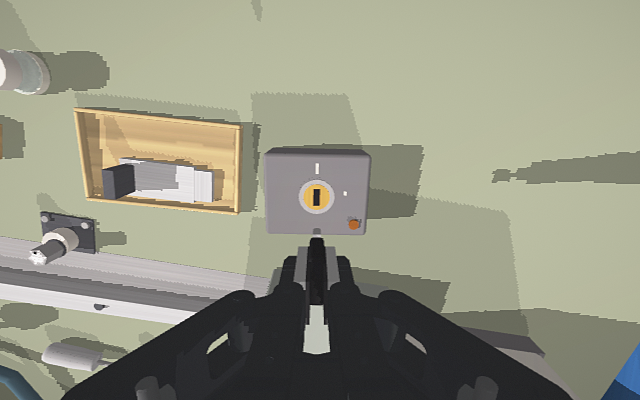

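The key is out and held vertical, with the bow near (316,265). The empty lock slot is at (316,197), in line with the off mark. Next I'll carry it to the free -x half of the tray.

Request:
{"name": "apply_moves", "arguments": {
  "series": "0.5 -1.5 0 0 0 0.12; 1 -3 0 0 0 0.24; 1.5 -4.5 0 0 0 0.36; 2 -6 0 0 0 0.48; 2.4 -7.5 0.5 0 0 0.6; 2.8 -9 1 0 0 0.72; 3.2 -10.5 2 0 0 0.84; 3.6 -12 3 0 0 0.96; 4 -13.5 4 0 0 1.08; 4.4 -15 5 0 0 1.2; 4.8 -16 6 0 0 1.32; 5.2 -17.2 6 0 0 1.44; 5.3 -17.2 6 0 0 1.56; 5.3 -17.2 6 0 0 1.675; 5.3 -17.2 6 0 0 1.675; 5.3 -17.2 6 0 0 1.675"
}}

```text
time: 11.73
position: [0.4031, 0.0837, 0.1212]
ee_rot: [-179.9, -0.0, 96.2]
contact_force: [-0.2, 0.1, -0.2]
grip_width: 0.071
finger_force: 81.5
```

Request:
{"name": "apply_moves", "arguments": {
  "series": "0 0 0 0 0.11 0; 0 0 0 0 0.22 0; 0 0 0 0 0.33 0; 0 0 1 0 0.44 0; 0 0 2 0 0.55 0; 0 0 3 0 0.66 0; 0 0 4 0 0.785 0; 0 0 5 0 0.785 0; 0 0 5 0 0.785 0; 0 0 5 0 0.785 0"
}}

```text
time: 12.57
position: [0.403, 0.0842, 0.0715]
ee_rot: [-179.9, -45.0, 96.0]
contact_force: [0.5, 0.6, -0.4]
grip_width: 0.074
finger_force: 81.5
```

Run:
```python
from h import *
p,R=pose();print(p,R.as_euler("xyz",degrees=True), R.as_matrix().round(2))
for c in ("top","scene"):
  im=ctrl.camera(c); m=ctrl.camera_model(c); q=proj(m,[.415,.09,.03])[0].astype(int); print(q)
  cv2.imwrite(f"pics/k_{c}.png",cv2.resize(im[max(q[1]-70,0):q[1]+70,q[0]-90:q[0]+90],None,fx=4,fy=4))
```

```text
[0.40300484 0.0841958  0.07145522] [-179.9020366   -44.96087756   96.00776972] [[-0.07  0.99 -0.08]
 [ 0.7   0.11  0.7 ]
 [ 0.71 -0.   -0.71]]
[266 269]
[403 206]
```

View pics/k_scene.png

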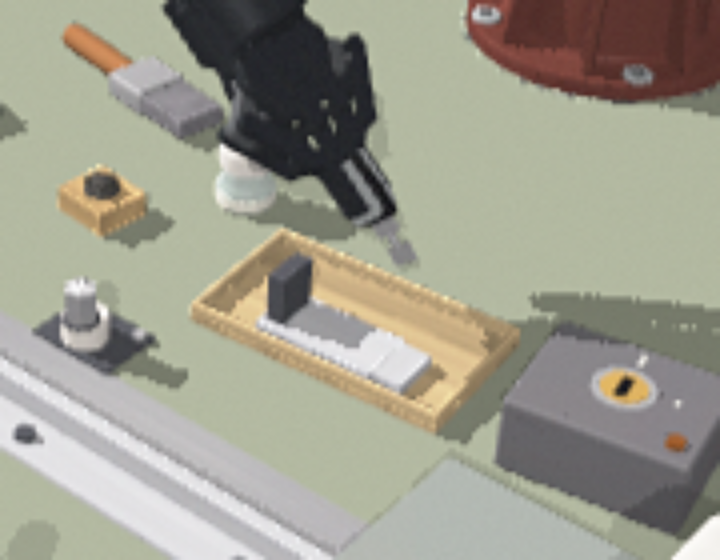

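The key is held tilted over the free tray half, with its tip at crop (400,250). The gauge handle stands at the tray's -y end at (290,285). The jar is behind the gripper and clear of it.

Request:
{"name": "apply_moves", "arguments": {
  "series": "-0.7 0 0.7 0 0 0; -1.4 0 1.4 0 0 0; -1.8 0 1.8 0 0 0; -2 0 2 0 0 0; -2 0 2 0 0 0; -2 0 2 0 0 0"
}}

```text
time: 13.17
position: [0.4033, 0.084, 0.0434]
ee_rot: [-180.0, -45.0, 96.0]
contact_force: [0.1, -0.2, 0.1]
grip_width: 0.077
finger_force: 81.5
```

Request:
{"name": "apply_moves", "arguments": {
  "series": "0 0 0 0 0 0; 0 0 0 0 0 0; 0 0 0 0 0 0; 0 0 0 0 0 0;  0 0 -1 0 0 0; 0 0 -2.5 0 0 0; 0 0 -4 0 0 0; 0 0 -7 0 0 0; 0 0 -9 0 0 0; 0 0 -9 0 0 0",
  "gripper": 0.25
}}

```text
time: 14.0
position: [0.4138, 0.0167, 0.1101]
ee_rot: [179.5, -44.7, 96.2]
contact_force: [-0.1, -1.0, 0.3]
grip_width: 0.252
finger_force: 0.0
```

Run:
```python
from h import *
p,R=pose();print(p,R.as_euler("xyz",degrees=True))
c="scene"; im=ctrl.camera(c)
cv2.imwrite(f"pics/k2.png",cv2.resize(im[136:276,313:493],None,fx=4,fy=4))
```

```text
[0.41375961 0.01672067 0.11014736] [179.45035821 -44.67440169  96.23394279]
```

View pics/k2.png

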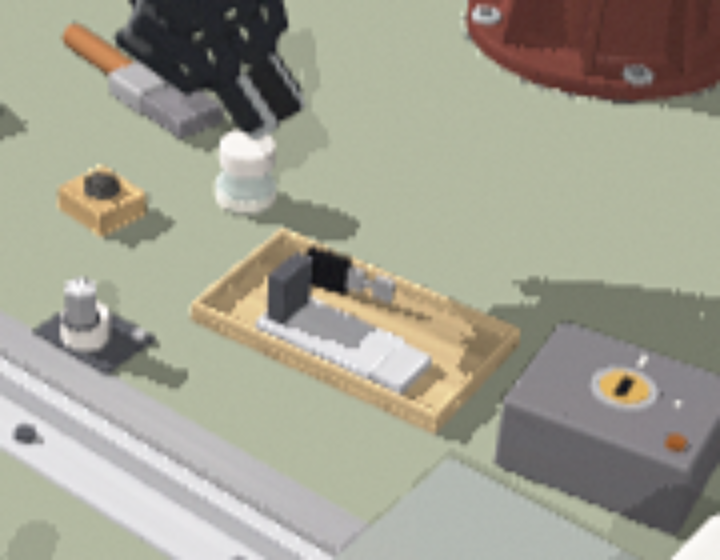

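The key lies in the tray beside the gauge handle: bow at crop (330,270), blade at (375,288). Next I'll look at the bolt and fence from close by.

Request:
{"name": "apply_moves", "arguments": {
  "series": "-1 1.5 -1.3 0 -0.11 0; -2 3 -2.6 0 -0.22 0; -3 4.5 -3.9 0 -0.33 0; -4 6 -5.2 0 -0.44 0; -5 8 -6.4 0 -0.55 0; -6 10 -7.6 0 -0.66 0; -7 12 -9 0 -0.785 0; -7.5 12.8 -9.4 0 -0.785 0; -7.5 12.8 -9.4 0 -0.785 0; -7.5 12.8 -9.4 0 -0.785 0"
}}

```text
time: 14.88
position: [0.5484, -0.0842, 0.119]
ee_rot: [-179.8, -0.2, 96.0]
contact_force: [-0.4, -1.2, -0.3]
grip_width: 0.246
finger_force: 0.0
```

Request:
{"name": "apply_moves", "arguments": {
  "series": "0 0 1.5 0 0 0.03; 0 0 3 0 0 0.05; 0 0 4 0 0 0.05;0 0 4 0 0 0.05;0 0 4 0 0 0.05; 0 0 4 0 0 0.05"
}}

```text
time: 15.38
position: [0.5498, -0.0853, 0.0808]
ee_rot: [-180.0, -0.0, 93.1]
contact_force: [0.2, 0.5, 0.3]
grip_width: 0.253
finger_force: 0.0
```

Run:
```python
from h import *
p,R=pose();print(p,R.as_euler("xyz",degrees=True))
m=ctrl.camera_model("wrist"); im=ctrl.camera("wrist"); np.save("m6.npy",m,allow_pickle=True); cv2.imwrite("pics/w6.png",im); print(-m["R"].T@m["t"])
sil("wrist","bolt_head",.044,2); sil("wrist","roller_axis",.02,2); sil("wrist","fence",.02,1)
cv2.imwrite("pics/w6c.png",cv2.resize(im[40:240,180:446],None,fx=3,fy=3,interpolation=cv2.INTER_CUBIC))
```

```text
[ 0.54976411 -0.08533695  0.08083182] [-1.79988027e+02 -3.29235137e-02  9.31139072e+01]
[ 0.54487772 -0.00706598  0.22409165]
wrist bolt_head 0.74 [314. 133.] 1468 pix-> [ 0.5448 -0.0182] box mid [ 0.5451 -0.0178] sides mm/deg [(25.9, 35.3), (24.7, 128.6)]
wrist bolt_head 0.54 [354. 128.] 22420 pix-> [ 0.569  -0.0142] box mid [ 0.5562 -0.0485] sides mm/deg [(205.7, 83.9), (67.9, 177.8)]
wrist fence 0.84 [422. 134.] 15675 pix-> [ 0.62   -0.0161] box mid [ 0.6216 -0.0421] sides mm/deg [(213.5, 89.4), (37.7, 176.4)]
```

View pics/w6c.png

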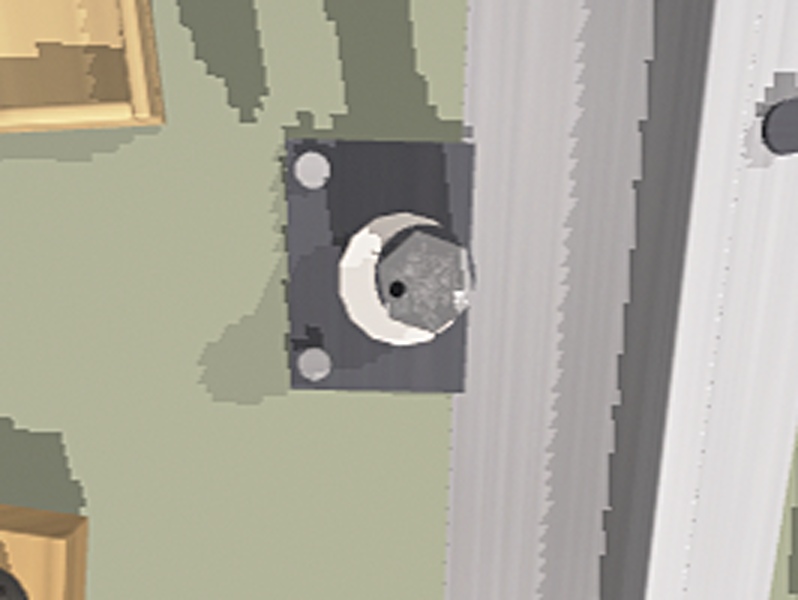

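The crop shows the hex head at (427,283) with its mark at (397,288), the roller at about (400,280) and the bracket plate spanning x 287-472. The dark band at x≈650-710 is the fence face, with the lit top beyond it.

Run:
```python
from h import *
m=np.load("m6.npy",allow_pickle=True).item(); im=cv2.imread("pics/w6.png"); g=cv2.GaussianBlur(cv2.cvtColor(im,cv2.COLOR_BGR2GRAY).astype(float),(3,3),0)
print(g[133,325:440:1].round().astype(int).tolist())
a=[];b=[]
for r in range(45,235,3):
    x0=int(180+(655-(r-40)*3*55/600)/3)
    d=np.diff(g[r]); 
    def sub(k): 
        y=np.abs(d[k-1:k+2]); den=y[0]-2*y[1]+y[2]; return k+.5+(0.5*(y[0]-y[2])/den if den else 0)
    k=x0-10+int(np.argmin(d[x0-10:x0+10])); l=x0+8+int(np.argmax(d[x0+8:x0+32]))
    a.append((sub(k),r)); b.append((sub(l),r))
for P,z in ((a,0.),(b,.022)):
    W=np.array([at(m,q,z)[:2] for q in P]); 
    f=np.polyfit(W[:,1],W[:,0],1)
    for _ in range(5):
        e=np.abs(np.polyval(f,W[:,1])-W[:,0]); W=W[e<max(.0006,np.median(e)*2)]; f=np.polyfit(W[:,1],W[:,0],1)
    print(z,len(W),f,"yaw",-np.degrees(np.arctan(f[0])),"x at y=-.018:",np.polyval(f,-.018), e.mean())
# bolt: hex top silhouette by darkness
s=[x for x in sil("wrist","bolt_head",.044)][0]
for u in ((427,283),(397,288)): print(at(m,(180+u[0]/3,40+u[1]/3),.044)[:2])
```

```text
[146, 147, 158, 162, 153, 143, 141, 134, 134, 158, 184, 172, 147, 157, 184, 191, 190, 191, 191, 190, 190, 190, 188, 186, 188, 191, 192, 191, 189, 189, 189, 190, 191, 191, 190, 190, 190, 189, 187, 189, 192, 192, 184, 175, 169, 168, 169, 169, 168, 166, 167, 169, 169, 167, 166, 167, 168, 168, 166, 167, 169, 171, 171, 166, 143, 115, 108, 112, 113, 112, 112, 111, 109, 109, 111, 112, 113, 113, 112, 111, 112, 127, 168, 210, 227, 227, 226, 225, 225, 225, 225, 223, 222, 221, 222, 222, 220, 217, 218, 220, 221, 222, 222, 222, 220, 220, 220, 221, 223, 226, 225, 223, 222, 221, 220]
0.0 47 [-0.0276884   0.60046685] yaw 1.5860229738976175 x at y=-.018: 0.6009652404168698 0.00027794459322377904
0.022 64 [-0.02962548  0.60737336] yaw 1.6969184750594726 x at y=-.018: 0.6079066194832657 3.051967876006867e-05
wrist bolt_head 0.88 [314. 133.] 1514 pix-> [ 0.5448 -0.0182] box mid [ 0.5449 -0.0179] sides mm/deg [(25.6, 46.4), (25.1, 139.8)]
[ 0.54948155 -0.01881243]
[ 0.54343773 -0.02013151]
```

Request:
{"name": "apply_moves", "arguments": {
  "series": "0 0 -4 0 0 -0.12; 1 -1 -8 0 0 -0.24; 3 -2 -8 0 0 -0.36; 5 -3 -8 0 0 -0.48; 7 -4 -8 0 0 -0.6; 9 -5 -8 0 0 -0.72; 11 -6 -8 0 0 -0.84; 13 -8 -8 0 0 -0.96; 14.7 -9.2 -8 0 0 -1.08; 14.7 -9.2 -8 0 0 -1.2; 14.7 -9.2 -8 0 0 -1.32; 14.7 -9.2 -8 0 0 -1.44; 14.7 -9.2 -8 0 0 -1.56; 14.7 -9.2 -8 0 0 -1.6; 14.7 -9.2 -8 0 0 -1.6; 14.7 -9.2 -8 0 0 -1.6",
  "gripper": 0.6
}}

```text
time: 17.17
position: [0.4501, 0.0568, 0.1608]
ee_rot: [180.0, 0.0, -175.2]
contact_force: [0.4, 0.5, -0.3]
grip_width: 0.597
finger_force: 0.0
```

Run:
```python
from h import *
p,R=pose();print(p,R.as_euler("xyz",degrees=True))
sil("wrist","gauge_handle",.03,2); sil("wrist","gauge_blade",.01,1); sil("wrist","tray",.014); 
m=ctrl.camera_model("wrist");im=ctrl.camera("wrist"); cv2.imwrite("pics/w7.png",im)
# dark fin blob
print(proj(m,[.4505,.057,.046]))
s=sil("wrist","fence",.022)[0]; q=s["pixels"]
P=[]
cols=np.where(q.any(0))[0]
for c in cols[5:-5:4]:
    r=np.where(q[:,c])[0]; P.append((c,r.min(),r.max()))
print(P[::12])
```

```text
[0.45006838 0.05682697 0.16077738] [ 1.79999437e+02  9.10246941e-03 -1.75241654e+02]
wrist gauge_handle 0.87 [351. 192.] 3702 pix-> [0.442  0.0912] box mid [0.4438 0.0962] sides mm/deg [(92.6, 94.7), (47.4, 10.1)]
wrist gauge_blade 0.81 [354. 190.] 3782 pix-> [0.4448 0.0963] box mid [0.4478 0.1003] sides mm/deg [(100.3, 97.0), (50.1, 12.3)]
[[316.07325727 201.71923812]]
wrist fence 0.81 [295. 321.] 4297 pix-> [0.6075 0.0449] box mid [ 0.6113 -0.0227] sides mm/deg [(41.7, 169.7), (321.3, 91.8)]
[(np.int64(103), np.int64(307), np.int64(318)), (np.int64(151), np.int64(303), np.int64(311)), (np.int64(296), np.int64(309), np.int64(336)), (np.int64(344), np.int64(311), np.int64(338))]
```

View pics/w7.png

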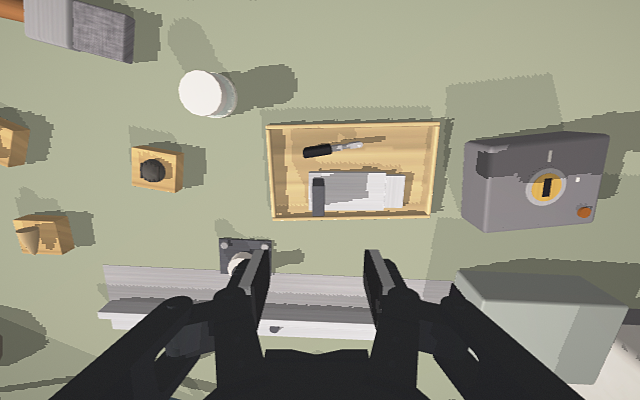

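The gauge lies at (355,192) with its dark fin at (318,197). The key is at (330,148), on the far side of the tray. The bracket and roller are at (243,258).

Run:
```python
from h import *
m=ctrl.camera_model("wrist");im=cv2.imread("pics/w7.png"); g=cv2.cvtColor(im,cv2.COLOR_BGR2GRAY)[165:225,295:345]
print(g[10:58:4,8:40:2].tolist())
q=(g<90).astype(np.uint8); n,l,s,c=cv2.connectedComponentsWithStats(q); 
for i in range(1,n):
    if s[i,4]>100:
        pts=np.argwhere(l==i)[:,::-1].astype(np.float32)+[295,165]; b=cv2.boxPoints(cv2.minAreaRect(pts.astype(np.float32))); print(s[i]+[295,165,0,0,0],b.round(1).tolist(),[at(m,k,.046)[:2].round(4).tolist() for k in b])
# right edges of blade in picture: column profile
gg=cv2.cvtColor(im,cv2.COLOR_BGR2GRAY); b=(gg[160:225,300:415]>195).astype(np.uint8); p=np.argwhere(b)[:,::-1].astype(np.float32)+[300,160]
bb=cv2.boxPoints(cv2.minAreaRect(p.astype(np.float32))); print([at(m,k,.012)[:2].round(4).tolist() for k in bb])
```

```text
[[185, 184, 183, 197, 198, 198, 200, 199, 201, 217, 231, 232, 232, 217, 151, 153], [181, 181, 180, 204, 202, 40, 49, 54, 54, 51, 71, 162, 158, 158, 158, 158], [171, 177, 174, 203, 193, 42, 57, 58, 59, 58, 46, 166, 156, 155, 155, 156], [216, 191, 189, 230, 190, 102, 109, 107, 107, 105, 96, 145, 159, 159, 157, 158], [207, 184, 181, 234, 195, 100, 103, 104, 103, 105, 95, 150, 164, 163, 161, 161], [207, 182, 178, 232, 197, 95, 105, 103, 103, 102, 95, 146, 159, 159, 159, 160], [204, 198, 179, 229, 199, 95, 104, 103, 104, 103, 95, 149, 166, 164, 163, 164], [203, 204, 196, 225, 224, 95, 104, 103, 104, 103, 88, 142, 158, 152, 238, 235], [188, 189, 186, 225, 221, 94, 104, 100, 102, 103, 79, 239, 224, 224, 224, 224], [195, 201, 201, 201, 192, 98, 103, 101, 103, 103, 89, 208, 198, 198, 198, 199], [111, 111, 112, 112, 112, 102, 106, 105, 103, 99, 92, 112, 110, 109, 109, 109], [212, 213, 216, 216, 216, 216, 215, 214, 216, 218, 217, 215, 215, 215, 214, 227]]
[[0.4181, 0.0379], [0.4084, 0.1534], [0.4728, 0.1656], [0.4831, 0.0422]]
```

Request:
{"name": "apply_moves", "arguments": {
  "series": "0 0.24 4 0 0 0; 0 0.24 8 0 0 0; 0 0.24 11 0 0 0; 0 0.24 13 0 0 0; 0 0.24 14.2 0 0 0; 0 0.24 14.2 0 0 0; 0 0.24 14.2 0 0 0",
  "gripper": 0.35
}}

```text
time: 18.2
position: [0.4493, 0.0592, 0.0182]
ee_rot: [180.0, -0.1, -175.2]
contact_force: [0.4, 0.5, 0.5]
grip_width: 0.348
finger_force: 0.0
```

Request:
{"name": "apply_moves", "arguments": {
  "series": "0 0 0 0 0 0; 0 0 0 0 0 0; 0 0 0 0 0 0; 0 0 0 0 0 0; 0 0 0 0 0 0; 0 0 0 0 0 0",
  "gripper": 0,
  "grip_force": 60
}}

```text
time: 18.7
position: [0.4515, 0.0591, 0.0202]
ee_rot: [-180.0, 0.2, -175.2]
contact_force: [0.8, 0.5, 7.1]
grip_width: 0.131
finger_force: 60.0
```

Request:
{"name": "apply_moves", "arguments": {
  "series": "0 0 -2 0 0 0; 0 0 -4 0 0 0; 0 0 -6 0 0 0; 0 0 -6 0 0 0; 0 0 -6 0 0 0"
}}

```text
time: 19.12
position: [0.4508, 0.0591, 0.0796]
ee_rot: [-180.0, 0.2, -175.2]
contact_force: [-0.6, 0.3, -1.9]
grip_width: 0.128
finger_force: 59.2
```

Run:
```python
from h import *
p,R=pose();print(p,R.as_euler("xyz",degrees=True))
s=sil("wrist","gauge_blade",.074,2); sil("top","gauge_blade",.074,2)
im=ctrl.camera("wrist"); cv2.imwrite("pics/w8.png",im)
```

```text
[0.45081893 0.05914313 0.07957407] [-1.79981507e+02  1.67281393e-01 -1.75174428e+02]
wrist gauge_blade 0.57 [383. 244.] 11047 pix-> [0.4399 0.0964] box mid [0.4529 0.1014] sides mm/deg [(97.4, 94.8), (63.3, 14.6)]
```

View pics/w8.png

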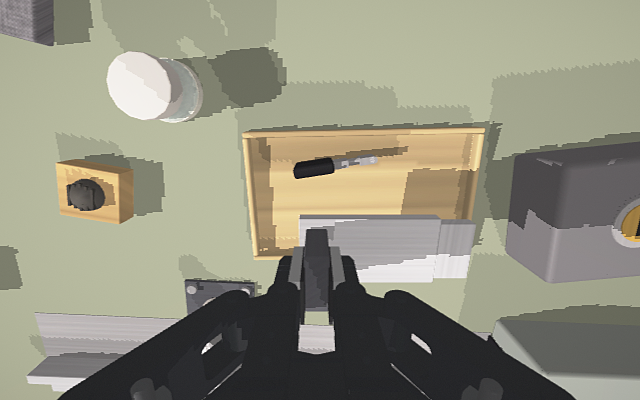

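The gauge is held squarely by its fin, with the blade at (385,245). The key stays in the tray at (330,165). Next it goes to the infeed side of the lane.

Request:
{"name": "apply_moves", "arguments": {
  "series": "-1 -2 0 0 0 0; -2 -4 0 0 0 0; -3 -6 0 0 0 0.054; -4 -8.5 0 0 0 0.054; -5 -11 0 0 0 0.054; -6.5 -13.5 0 0 0 0.054; -8 -16.5 0 0 0 0.054; -9.5 -19 0 0 0 0.054; -11 -21.4 0 0 0 0.054; -11 -21.4 0 0 0 0.054; -11 -21.4 2 0 0 0.054; -11 -21.4 4 0 0 0.054; -11 -21.4 5 0 0 0.054; -11 -21.4 5 0 0 0.054; -11 -21.4 5 0 0 0.054; -11 -21.4 5 0 0 0.054"
}}

```text
time: 20.7
position: [0.5779, -0.1447, 0.0292]
ee_rot: [-180.0, 0.0, -178.3]
contact_force: [0.2, 0.3, -0.5]
grip_width: 0.123
finger_force: 59.1
```

Run:
```python
from h import *
s=ctrl.read_state();print(s["position"],s["ee_rot"],s["contact_force"])
m=ctrl.camera_model("wrist"); im=ctrl.camera("wrist"); cv2.imwrite("pics/w9.png",im)
```

```text
[ 0.57790363 -0.14466269  0.02918423] [-1.79987651e+02  4.17734105e-02 -1.78250295e+02] [ 0.17762887  0.2735603  -0.52511272]
```

Request:
{"name": "apply_moves", "arguments": {
  "series": "0 0 0.5 0 0 0; 0 0 1 0 0 0; 0 0 1.2 0 0 0; 0 0 1.4 0 0 0; 0 0 1.5 0 0 0; 0 0 1.5 0 0 0"
}}

```text
time: 21.25
position: [0.5774, -0.1448, 0.0162]
ee_rot: [180.0, -0.1, -178.3]
contact_force: [-6.1, 2.0, 13.7]
grip_width: 0.126
finger_force: 61.3
```

Request:
{"name": "apply_moves", "arguments": {
  "series": "0 0 -0.15 0 0 0; 0 0 -0.15 0 0 0; -0.2 0 -0.15 0 0 0; -0.4 0 -0.15 0 0 0; -0.6 0 -0.15 0 0 0; -0.8 0 -0.15 0 0 0; -0.8 0 -0.15 0 0 0; -0.8 0 -0.15 0 0 0"
}}

```text
time: 21.92
position: [0.5857, -0.1448, 0.0163]
ee_rot: [-180.0, -0.0, -178.2]
contact_force: [-3.6, 0.5, 8.2]
grip_width: 0.124
finger_force: 60.6
```

Request:
{"name": "apply_moves", "arguments": {
  "series": "-0.1 0 0 0 0 0; -0.2 0 0 0 0 0; -0.3 0 0 0 0 0; -0.3 0 0 0 0 0; -0.3 0 0 0 0 0"
}}

```text
time: 22.33
position: [0.5883, -0.1447, 0.0163]
ee_rot: [-180.0, -0.1, -178.2]
contact_force: [-3.5, -0.5, 8.2]
grip_width: 0.126
finger_force: 60.5
```

Run:
```python
from h import *
s=ctrl.read_state();print(s["position"],s["ee_rot"],s["contact_force"],s["torque"])
```

```text
[ 0.58827006 -0.14473189  0.01627537] [-1.79995365e+02 -7.63586513e-02 -1.78245013e+02] [-3.4502722  -0.53634684  8.24974991] [0.10951087 0.68262181 0.06009039]
```

Request:
{"name": "apply_moves", "arguments": {
  "series": "-0.1 0 -0.05 0 0 0; -0.1 0 -0.05 0 0 0"
}}

```text
time: 22.5
position: [0.5894, -0.1447, 0.0163]
ee_rot: [-180.0, -0.0, -178.3]
contact_force: [-4.0, 0.2, 5.2]
grip_width: 0.131
finger_force: 60.3
```

Request:
{"name": "apply_moves", "arguments": {
  "series": "-0.1 0 0 0 0 0; -0.1 0 0 0 0 0"
}}

```text
time: 22.67
position: [0.5901, -0.1446, 0.0163]
ee_rot: [-180.0, -0.1, -178.2]
contact_force: [-3.8, -0.0, 5.4]
grip_width: 0.124
finger_force: 60.2
```

Request:
{"name": "apply_moves", "arguments": {
  "series": "-0.1 0 0 0 0 0; -0.1 0 0 0 0 0"
}}

```text
time: 22.83
position: [0.5911, -0.1446, 0.0163]
ee_rot: [-180.0, -0.1, -178.2]
contact_force: [-3.9, -0.4, 5.7]
grip_width: 0.131
finger_force: 60.2
```

Request:
{"name": "apply_moves", "arguments": {
  "series": "-0.1 0 0 0 0 0; -0.1 0 0 0 0 0"
}}

```text
time: 23.0
position: [0.5921, -0.1446, 0.0163]
ee_rot: [180.0, -0.1, -178.2]
contact_force: [-3.1, 0.0, 6.9]
grip_width: 0.128
finger_force: 60.2
```

Run:
```python
from h import *
s=ctrl.read_state();print(s["position"],s["ee_rot"],s["contact_force"],s["torque"])
```

```text
[ 0.59205835 -0.14455444  0.01627062] [ 1.79998499e+02 -9.08276995e-02 -1.78249671e+02] [-3.05300952  0.03514571  6.87042678] [0.05926103 0.58044127 0.06777702]
```

Request:
{"name": "apply_moves", "arguments": {
  "series": "-0.1 0 0 0 0 0; -0.1 0 0 0 0 0"
}}

```text
time: 23.17
position: [0.5929, -0.1445, 0.0163]
ee_rot: [180.0, -0.1, -178.2]
contact_force: [-4.4, -0.1, 7.8]
grip_width: 0.126
finger_force: 60.3
```

Request:
{"name": "apply_moves", "arguments": {
  "series": "-0.1 0 0 0 0 0; -0.1 0 0 0 0 0"
}}

```text
time: 23.33
position: [0.593, -0.1445, 0.0163]
ee_rot: [180.0, -0.3, -178.2]
contact_force: [-6.1, 0.0, 9.4]
grip_width: 0.127
finger_force: 60.7
```

Request:
{"name": "apply_moves", "arguments": {
  "series": "-0.1 0 0 0 0 0; -0.1 0 0 0 0 0"
}}

```text
time: 23.5
position: [0.593, -0.1446, 0.0163]
ee_rot: [180.0, -0.4, -178.2]
contact_force: [-9.0, -1.1, 12.3]
grip_width: 0.128
finger_force: 61.1
```

Run:
```python
from h import *
s=ctrl.read_state();print(s["position"],s["ee_rot"],s["contact_force"],s["torque"])
m=ctrl.camera_model("wrist"); im=ctrl.camera("wrist"); cv2.imwrite("pics/w10.png",cv2.resize(im[180:340,250:490],None,fx=3,fy=3,interpolation=cv2.INTER_CUBIC))
```

```text
[ 0.59301861 -0.14455326  0.01631662] [ 179.97266927   -0.38875912 -178.21907255] [-9.01021061 -1.06698327 12.28954105] [-0.03535623  1.47391696  0.03750333]
```

View pics/w10.png

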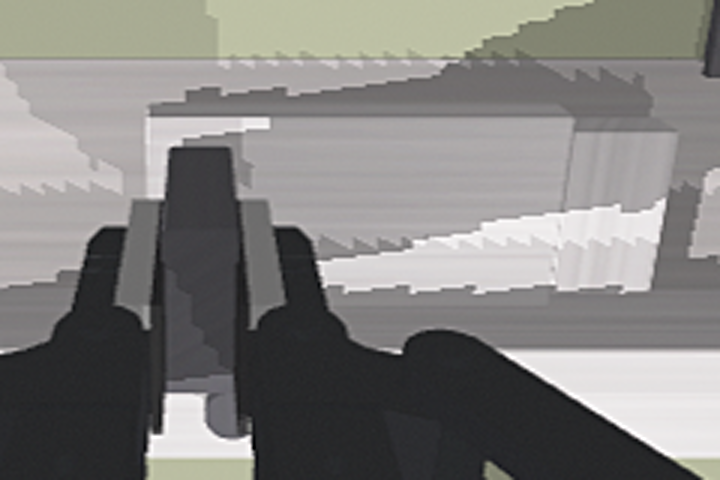

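The gauge lies flat and flush against the face. The blade's lower edge meets the fence at crop (450,292), and the force rose at TCP x = 0.593. I'll ease off and slide it along until it sits beside the roller.

Request:
{"name": "apply_moves", "arguments": {
  "series": "0.3 0 -0.05 0 0 0; 0.3 0 -0.05 0 0 0; 0.3 1 -0.05 0 0 0; 0.3 2 -0.05 0 0 0; 0.3 3 -0.05 0 0 0; 0.3 4 -0.05 0 0 0; 0.3 5 -0.05 0 0 0; 0.3 6 -0.05 0 0 0; 0.3 7 -0.05 0 0 0; 0.3 7.4 -0.05 0 0 0; 0.3 7.4 -0.05 0 0 0; 0.3 7.4 -0.05 0 0 0"
}}

```text
time: 24.55
position: [0.5903, -0.0689, 0.0163]
ee_rot: [179.9, 0.0, -178.3]
contact_force: [0.8, 2.6, 2.9]
grip_width: 0.127
finger_force: 59.8
```

Run:
```python
from h import *
s=ctrl.read_state();print(s["position"],s["ee_rot"],s["contact_force"],s["torque"])
```

```text
[ 0.59034403 -0.06889936  0.01627672] [ 1.79891976e+02  5.23198982e-03 -1.78253256e+02] [0.78900213 2.64048848 2.85937462] [ 0.3793229  -0.06102411  0.03842444]
```

Request:
{"name": "apply_moves", "arguments": {
  "series": "0 0 0 0 0 0; 0 0 0 0 0 0; 0 0 0 0 0 0; 0 0 0 0 0 0; 0 0 -2 0 0 0; 0 0 -4 0 0 0; 0 0 -6.5 0 0 0.11; 1 1 -6.5 0 0 0.23; 2 2 -6.5 0 0 0.35; 3 3.5 -6.5 0 0 0.47; 3.9 5.1 -6.5 0 0 0.59; 3.9 5.1 -6.5 0 0 0.71; 3.9 5.1 -6.5 0 0 0.83; 3.9 5.1 -6.5 0 0 0.95; 3.9 5.1 -6.5 0 0 1.07; 3.9 5.1 -6.5 0 0 1.19; 3.9 5.1 -6.5 0 0 1.31; 3.9 5.1 -6.5 0 0 1.418; 3.9 5.1 -6.5 0 0 1.418; 3.9 5.1 -6.5 0 0 1.418",
  "gripper": 0.4
}}

```text
time: 26.22
position: [0.5495, -0.0208, 0.081]
ee_rot: [-180.0, -0.0, 100.6]
contact_force: [0.6, 0.6, 0.1]
grip_width: 0.398
finger_force: 0.0
```

Run:
```python
from h import *
s=ctrl.read_state();print(s["position"],s["ee_rot"],s["contact_force"])
sil("wrist","bolt_head",.044,2); sil("top","bolt_head",.035,2); sil("wrist","gauge_blade",.008)
m=ctrl.camera_model("wrist"); im=ctrl.camera("wrist"); q=proj(m,[.5495,-.0188,.044])[0].astype(int); print(q)
cv2.imwrite("pics/w11.png",cv2.resize(im[180:340,220:420],None,fx=3.7,fy=3.7,interpolation=cv2.INTER_CUBIC))
g=cv2.cvtColor(im,cv2.COLOR_BGR2GRAY)[q[1]-30:q[1]+20:2,q[0]-24:q[0]+26:2]; print(g.tolist())
```

```text
[ 0.5495148  -0.02084712  0.08099945] [-1.79975376e+02 -6.81143687e-03  1.00619625e+02] [0.61091982 0.58169901 0.05193946]
wrist bolt_head 0.58 [314. 221.] 1494 pix-> [ 0.5456 -0.0115] box mid [ 0.5445 -0.0119] sides mm/deg [(26.2, 37.9), (33.8, 126.6)]
top bolt_head 0.61 [410. 221.] 334 pix-> [ 0.518  -0.2346] box mid [ 0.5224 -0.2365] sides mm/deg [(45.1, 89.1), (38.6, 177.2)]
wrist gauge_blade 0.97 [356. 221.] 5008 pix-> [ 0.5816 -0.0186] box mid [ 0.5876 -0.0386] sides mm/deg [(121.5, 91.1), (40.3, 179.2)]
[316 231]
[[57, 60, 71, 140, 135, 135, 134, 136, 139, 144, 156, 152, 157, 161, 164, 165, 61, 82, 104, 106, 100, 104, 105, 107, 134], [83, 52, 126, 130, 123, 169, 181, 179, 179, 179, 179, 181, 192, 168, 162, 167, 158, 73, 104, 105, 95, 107, 107, 107, 164], [79, 112, 127, 185, 249, 168, 176, 178, 179, 186, 195, 146, 121, 161, 201, 182, 170, 163, 101, 67, 89, 110, 108, 107, 184], [97, 127, 220, 242, 239, 244, 239, 185, 177, 57, 69, 69, 76, 70, 68, 62, 113, 182, 98, 68, 102, 109, 108, 103, 228], [101, 182, 242, 237, 237, 240, 242, 83, 66, 70, 69, 100, 117, 118, 73, 68, 68, 90, 135,
[... 1800 characters left out ...]
201, 218, 206, 193, 237, 213, 181, 184, 187, 190, 151, 105, 150, 154, 153, 158], [100, 103, 102, 102, 102, 103, 96, 143, 202, 191, 186, 217, 233, 215, 198, 189, 200, 178, 91, 161, 106, 157, 153, 154, 159], [181, 157, 111, 89, 92, 97, 100, 98, 94, 107, 187, 200, 200, 230, 194, 132, 94, 173, 97, 106, 111, 155, 153, 155, 156], [179, 179, 180, 181, 183, 185, 188, 181, 152, 110, 102, 95, 192, 226, 92, 99, 109, 173, 97, 107, 120, 153, 152, 156, 156], [179, 178, 178, 177, 178, 178, 178, 179, 180, 180, 181, 182, 183, 184, 178, 152, 133, 171, 96, 107, 131, 154, 152, 158, 153], [178, 179, 177, 178, 177, 178, 178, 178, 178, 178, 178, 177, 179, 171, 143, 160, 162, 170, 98, 106, 143, 153, 153, 159, 154]]
```

Request:
{"name": "apply_moves", "arguments": {
  "series": "0.1 0 2 0 0 0; 0.1 0 4 0 0 0; 0.1 0 5.4 0 0 0; 0.1 0 5.4 0 0 0; 0.1 0 5.4 0 0 0",
  "gripper": 0.4
}}

```text
time: 26.98
position: [0.5486, -0.0194, 0.0264]
ee_rot: [-179.9, -0.0, 100.5]
contact_force: [1.2, -1.0, 0.8]
grip_width: 0.406
finger_force: 0.0
```

Request:
{"name": "apply_moves", "arguments": {
  "series": "0 0 0 0 0 0; 0 0 0 0 0 0; 0 0 0 0 0 0; 0 0 0 0 0 0; 0 0 0 0 0 0; 0 0 0 0 0 0",
  "gripper": 0,
  "grip_force": 100
}}

```text
time: 27.48
position: [0.5498, -0.0199, 0.0286]
ee_rot: [-180.0, 0.0, 100.5]
contact_force: [-3.8, -1.0, 6.9]
grip_width: 0.177
finger_force: 98.3
```

Run:
```python
from h import *
s=ctrl.read_state();print(s["position"],s["ee_rot"],s["contact_force"],s["torque"],s["grip_width"])
```

```text
[ 0.54976606 -0.01991168  0.02864215] [-1.79999387e+02  4.30667965e-02  1.00545193e+02] [-3.79240142 -1.02677762  6.88389599] [-0.0845718   0.69448866  0.2327979 ] 0.17698276052316217
```

Request:
{"name": "apply_moves", "arguments": {
  "series": "0 0 0 0 0 -0.11; 0 0 0 0 0 -0.22; 0 0 0 0 0 -0.33; 0 0 0 0 0 -0.44; 0 0 0 0 0 -0.55; 0 0 0 0 0 -0.66; 0 0 0 0 0 -0.77; 0 0 0 0 0 -0.88; 0 0 0 0 0 -0.99; 0 0 0 0 0 -1.1; 0 0 0 0 0 -1.2; 0 0 0 0 0 -1.3; 0 0 0 0 0 -1.4; 0 0 0 0 0 -1.48; 0 0 0 0 0 -1.53; 0 0 0 0 0 -1.53"
}}

```text
time: 28.82
position: [0.5505, -0.0188, 0.0287]
ee_rot: [179.9, 0.1, -171.9]
contact_force: [-1.9, 3.7, 5.7]
grip_width: 0.179
finger_force: 98.4
```

Run:
```python
from h import *
s=ctrl.read_state();print(s["position"],s["ee_rot"],s["contact_force"],s["torque"],s["grip_width"])
```

```text
[ 0.55054452 -0.01878552  0.0286537 ] [ 1.79914220e+02  1.34053220e-01 -1.71904801e+02] [-1.93751407  3.73480692  5.656332  ] [ 0.58839586  0.40222928 -0.07932289] 0.17896979882389785
```

Request:
{"name": "apply_moves", "arguments": {
  "series": "0 0 0 0 0 -0.05; 0 0 0 0 0 -0.09; 0 0 0 0 0 -0.09; 0 0 0 0 0 -0.09"
}}

```text
time: 29.15
position: [0.5506, -0.0187, 0.0286]
ee_rot: [179.9, 0.1, -166.8]
contact_force: [-2.5, 2.8, 6.9]
grip_width: 0.173
finger_force: 98.3
```

Run:
```python
from h import *
s=ctrl.read_state();print(s["position"],s["ee_rot"],s["contact_force"],s["torque"],s["grip_width"])
sil("wrist","bolt_head",.044,1)
m=ctrl.camera_model("wrist"); im=ctrl.camera("wrist"); cv2.imwrite("pics/w12.png",im); np.save("m12.npy",m,allow_pickle=True)
```

```text
[ 0.55055382 -0.01867044  0.0286487 ] [ 1.79924302e+02  1.36655746e-01 -1.66843118e+02] [-2.53794709  2.78616795  6.87095397] [ 0.67033386  0.45449669 -0.10972573] 0.1728084818473696
wrist bolt_head 0.56 [314. 252.] 2348 pix-> [ 0.5372 -0.0225] box mid [ 0.5405 -0.025 ] sides mm/deg [(38.9, 6.9), (24.1, 98.1)]
```

Request:
{"name": "apply_moves", "arguments": {
  "series": "0 0 0 0 0 0; 0 0 0 0 0 0; 0 0 0 0 0 0; 0 0 0 0 0 0; 0 0 -2 0 0 0; 0 0 -4 0 0 0; 0 0 -6 0 0 0.1; -1 -2 -6 0 0 0.2; -2 -4 -6 0 0 0.2; -2.7 -5.8 -6 0 0 0.2; -2.7 -5.8 -6 0 0 0.2; -2.7 -5.8 -6 0 0 0.2",
  "gripper": 0.4
}}

```text
time: 30.3
position: [0.5895, -0.0706, 0.0871]
ee_rot: [180.0, 0.0, -178.3]
contact_force: [0.0, -0.3, -1.2]
grip_width: 0.403
finger_force: 0.0
```

Run:
```python
from h import *
s=ctrl.read_state();print(s["position"],s["ee_rot"],s["contact_force"])
m=ctrl.camera_model("wrist"); im=ctrl.camera("wrist"); cv2.imwrite("pics/w13.png",im);np.save("m13.npy",m,allow_pickle=True)
q=proj(m,[[.55,-.019,.044],[.59,-.069,.042]]); print(q)
r=slice(150,310); cv2.imwrite("pics/w13c.png",cv2.resize(im[150:330,270:510],None,fx=3.3,fy=3.3,interpolation=cv2.INTER_CUBIC))
```

```text
[ 0.58948898 -0.07064357  0.08714689] [ 1.79997326e+02  6.76552061e-03 -1.78254966e+02] [ 0.01004097 -0.25539675 -1.18196819]
[[395.61070149 178.09689819]
 [318.13805443 230.69766798]]
```

View pics/w13c.png

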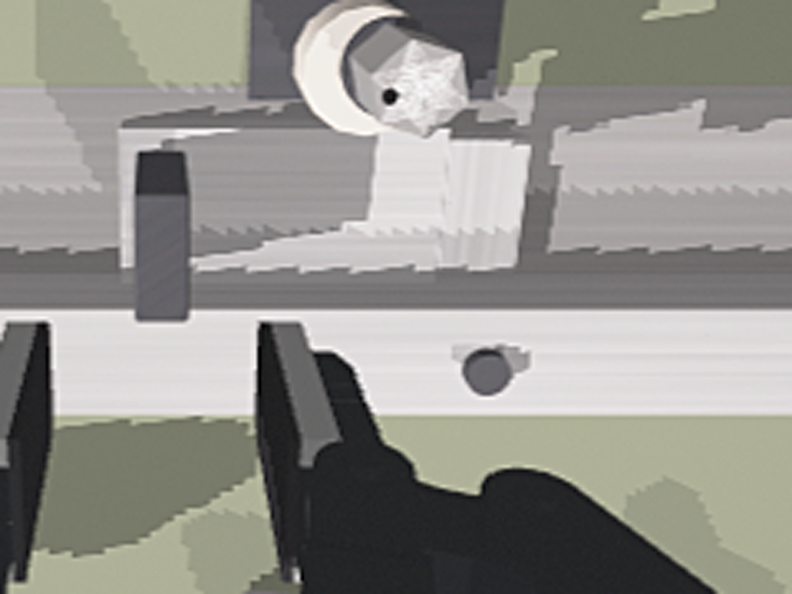

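The mark at (388,95), seen against the hex centre at about (424,88), puts the bolt near the intended angle. The roller's bulge sits beside the gauge blade, and the fin is at (162,258). I'll grip the gauge again and test the play by touch.

Request:
{"name": "apply_moves", "arguments": {
  "series": "0 0.15 3 0 0 0; 0 0.15 5 0 0 0; 0 0.15 7 0 0 0; 0 0.15 7 0 0 0; 0 0.15 7 0 0 0",
  "gripper": 0.35
}}

```text
time: 30.77
position: [0.5867, -0.0671, 0.0155]
ee_rot: [179.9, -0.3, -178.1]
contact_force: [-0.2, 0.1, -0.7]
grip_width: 0.351
finger_force: 0.0
```

Request:
{"name": "apply_moves", "arguments": {
  "series": "0 0 0 0 0 0; 0 0 0 0 0 0; 0 0 0 0 0 0; 0 0 0 0 0 0; 0 0 0 0 0 0; 0 0 0 0 0 0",
  "gripper": 0,
  "grip_force": 60
}}

```text
time: 31.27
position: [0.5903, -0.0684, 0.0188]
ee_rot: [-180.0, 0.1, -178.2]
contact_force: [-0.6, 1.0, 5.1]
grip_width: 0.126
finger_force: 61.0
```

Request:
{"name": "apply_moves", "arguments": {
  "series": "-0.1 0 -0.05 0 0 0; -0.2 0 -0.05 0 0 0; -0.2 0 -0.05 0 0 0"
}}

```text
time: 31.52
position: [0.5904, -0.0685, 0.0188]
ee_rot: [180.0, -0.2, -178.1]
contact_force: [-6.1, -0.3, 9.2]
grip_width: 0.119
finger_force: 61.6
```

Request:
{"name": "apply_moves", "arguments": {
  "series": "0.1 0 0 0 0 0; 0.2 0 0 0 0 0; 0.2 0 0 0 0 0"
}}

```text
time: 31.77
position: [0.5903, -0.0685, 0.0188]
ee_rot: [-180.0, 0.1, -178.2]
contact_force: [0.1, 1.4, 5.4]
grip_width: 0.128
finger_force: 61.1
```

Request:
{"name": "apply_moves", "arguments": {
  "series": "0.1 0 0 0 0 0; 0.1 0 0 0 0 0"
}}

```text
time: 31.93
position: [0.59, -0.0686, 0.0188]
ee_rot: [-180.0, 0.2, -178.2]
contact_force: [1.9, 0.9, 5.9]
grip_width: 0.126
finger_force: 61.0
```

Request:
{"name": "apply_moves", "arguments": {
  "series": "0.1 0 0 0 0 0; 0.1 0 0 0 0 0"
}}

```text
time: 32.1
position: [0.5891, -0.0688, 0.0188]
ee_rot: [-179.9, 0.2, -178.2]
contact_force: [3.8, 0.2, 5.7]
grip_width: 0.126
finger_force: 61.1
```

Request:
{"name": "apply_moves", "arguments": {
  "series": "0.1 0 -0.05 0 0 0; 0.1 0 -0.05 0 0 0"
}}

```text
time: 32.27
position: [0.5884, -0.0689, 0.0189]
ee_rot: [-179.9, 0.3, -178.2]
contact_force: [5.0, 0.7, 1.9]
grip_width: 0.124
finger_force: 60.6
```

Request:
{"name": "apply_moves", "arguments": {
  "series": "0.1 0 0 0 0 0; 0.1 0 0 0 0 0"
}}

```text
time: 32.43
position: [0.5882, -0.069, 0.019]
ee_rot: [-179.9, 0.4, -178.3]
contact_force: [7.1, 0.3, 0.5]
grip_width: 0.125
finger_force: 60.3
```

Request:
{"name": "apply_moves", "arguments": {
  "series": "0.1 0 0 0 0 0; 0.1 0 0 0 0 0; 0.1 0 0 0 0 0"
}}

```text
time: 32.68
position: [0.5881, -0.0692, 0.0191]
ee_rot: [-179.9, 0.5, -178.3]
contact_force: [8.1, 1.1, -0.8]
grip_width: 0.129
finger_force: 60.2
```

Run:
```python
from h import *
s=ctrl.read_state();print(s["position"],s["ee_rot"],s["contact_force"],s["torque"])
```

```text
[ 0.588074   -0.06915529  0.01912339] [-179.92987378    0.54704451 -178.2918796 ] [ 8.13774588  1.05889572 -0.78080587] [ 0.02379888 -1.62446586 -0.42801504]
```

Request:
{"name": "apply_moves", "arguments": {
  "series": "-0.2 0 0 0 0 0; -0.4 0 0 0 0 0; -0.4 0 0 0 0 0; -0.4 0 0 0 0 0"
}}

```text
time: 33.02
position: [0.5888, -0.069, 0.0188]
ee_rot: [-179.9, 0.1, -178.2]
contact_force: [2.5, -1.3, 5.9]
grip_width: 0.127
finger_force: 61.1
```

Request:
{"name": "apply_moves", "arguments": {
  "series": "0 0 0 0 0 0; 0 0 0 0 0 0; 0 0 0 0 0 0; 0 0 0 0 0 0; 0 0 -2 0 0 0; 0 0 -4 0 0 0; 0 0 -6.5 0 0 -0.1; 1 1.5 -6.5 0 0 -0.2; 2 3 -6.5 0 0 -0.2; 3.7 5.1 -6.5 0 0 -0.2; 3.7 5.1 -6.5 0 0 -0.2; 3.7 5.1 -6.5 0 0 -0.2; 3.7 5.1 -6.5 0 0 -0.2",
  "gripper": 0.4
}}

```text
time: 34.1
position: [0.5493, -0.0187, 0.0829]
ee_rot: [-180.0, -0.0, -166.7]
contact_force: [-0.0, 0.2, -0.7]
grip_width: 0.399
finger_force: 0.0
```

Run:
```python
from h import *
s=ctrl.read_state();print(s["position"],s["ee_rot"]); print(to([.5505,-.0187,.0286],193.2))
```

```text
[ 0.54933448 -0.01869122  0.08291679] [-1.79987216e+02 -2.57678869e-02 -1.66664137e+02]
[array([-0.12, -0.03,  5.43]), array([-0.   , -0.   ,  0.002])]
```

Request:
{"name": "apply_moves", "arguments": {
  "series": "-0.1 0 2 0 0 0; -0.1 0 4 0 0 0; -0.1 0 5.4 0 0 0; -0.1 0 5.4 0 0 0; -0.1 0 5.4 0 0 0"
}}

```text
time: 34.52
position: [0.5501, -0.0189, 0.0283]
ee_rot: [180.0, -0.1, -166.7]
contact_force: [0.3, 0.6, 0.0]
grip_width: 0.4
finger_force: 0.0
```

Request:
{"name": "apply_moves", "arguments": {
  "series": "0 0 0 0 0 0; 0 0 0 0 0 0; 0 0 0 0 0 0; 0 0 0 0 0 0; 0 0 0 0 0 0; 0 0 0 0 0 -0.05; 0 0 0 0 0 -0.1; 0 0 0 0 0 -0.16; 0 0 0 0 0 -0.16; 0 0 0 0 0 -0.16",
  "gripper": 0,
  "grip_force": 100
}}

```text
time: 35.35
position: [0.5516, -0.0181, 0.0306]
ee_rot: [-180.0, 0.1, -157.6]
contact_force: [-1.4, 2.1, 6.2]
grip_width: 0.172
finger_force: 98.4
```

Request:
{"name": "apply_moves", "arguments": {
  "series": "0 0 0 0 0 0; 0 0 0 0 0 0; 0 0 0 0 0 0; 0 0 0 0 0 0; 0 0 -2 0 0 0; 0 0 -4 0 0 0; 0 0 -6 0 0 0.12; -1 -2 -6 0 0 0.24; -2 -4 -6 0 0 0.36; -2 -6 -6 0 0 0.36; -2 -6 -6 0 0 0.36; -2 -6 -6 0 0 0.36; -2 -6 -6 0 0 0.36",
  "gripper": 0.4
}}

```text
time: 36.43
position: [0.5909, -0.0658, 0.0885]
ee_rot: [180.0, -0.1, -178.2]
contact_force: [-0.5, -0.3, -0.2]
grip_width: 0.399
finger_force: 0.0
```

Run:
```python
from h import *
s=ctrl.read_state();print(s["position"],s["ee_rot"]); print(to([.5895,-.0688,.0185],181.75))
```

```text
[ 0.59091407 -0.06575806  0.08847623] [ 1.79951963e+02 -1.02422674e-01 -1.78166772e+02]
[array([ 0.14, -0.31,  7.  ]), array([ 0.001, -0.002,  0.001])]
```

Next I'll grip the gauge and measure the play again, with one contact each way.

Request:
{"name": "apply_moves", "arguments": {
  "series": "0.1 -0.3 3 0 0 0; 0.1 -0.3 5 0 0 0; 0.1 -0.3 7 0 0 0; 0.1 -0.3 7 0 0 0; 0.1 -0.3 7 0 0 0",
  "gripper": 0.35
}}

```text
time: 36.85
position: [0.5887, -0.068, 0.0176]
ee_rot: [179.9, -0.3, -178.1]
contact_force: [0.8, -0.3, 0.3]
grip_width: 0.352
finger_force: 0.0
```

Request:
{"name": "apply_moves", "arguments": {
  "series": "0 0 0 0 0 0; 0 0 0 0 0 0; 0 0 0 0 0 0; 0 0 0 0 0 0; 0 0 0 0 0 0; 0 0 -0.1 0 0 0",
  "gripper": 0,
  "grip_force": 60
}}

```text
time: 37.35
position: [0.5921, -0.0694, 0.0211]
ee_rot: [-180.0, 0.2, -178.2]
contact_force: [1.4, -0.5, -2.9]
grip_width: 0.123
finger_force: 59.9
```

Request:
{"name": "apply_moves", "arguments": {
  "series": "-0.1 0 0 0 0 0; -0.2 0 0 0 0 0; -0.3 0 0 0 0 0; -0.3 0 0 0 0 0"
}}

```text
time: 37.68
position: [0.5927, -0.0694, 0.0209]
ee_rot: [-180.0, -0.2, -178.1]
contact_force: [-5.3, -0.3, 7.9]
grip_width: 0.126
finger_force: 61.3
```

Request:
{"name": "apply_moves", "arguments": {
  "series": "0.1 0 0 0 0 0; 0.2 0 0 0 0 0; 0.3 0 0 0 0 0; 0.3 0 0 0 0 0"
}}

```text
time: 38.02
position: [0.5922, -0.0694, 0.0208]
ee_rot: [-180.0, 0.2, -178.2]
contact_force: [1.6, 0.5, 2.4]
grip_width: 0.126
finger_force: 60.5
```

Request:
{"name": "apply_moves", "arguments": {
  "series": "0.1 0 0 0 0 0; 0.1 0 0 0 0 0"
}}

```text
time: 38.18
position: [0.5919, -0.0695, 0.0209]
ee_rot: [-180.0, 0.3, -178.2]
contact_force: [4.8, 0.5, 1.1]
grip_width: 0.12
finger_force: 60.4
```

Request:
{"name": "apply_moves", "arguments": {
  "series": "0.1 0 0 0 0 0; 0.1 0 0 0 0 0"
}}

```text
time: 38.35
position: [0.5915, -0.0696, 0.021]
ee_rot: [-180.0, 0.3, -178.2]
contact_force: [6.2, 0.8, -0.3]
grip_width: 0.126
finger_force: 60.3
```

Request:
{"name": "apply_moves", "arguments": {
  "series": "0.1 0 0 0 0 0; 0.1 0 0 0 0 0"
}}

```text
time: 38.52
position: [0.5913, -0.0697, 0.0211]
ee_rot: [-180.0, 0.5, -178.3]
contact_force: [8.0, 0.5, -0.8]
grip_width: 0.122
finger_force: 60.2
```

Request:
{"name": "apply_moves", "arguments": {
  "series": "-0.25 0 0 0 0 0; -0.25 0 0 0 0 0; -0.25 0.7 0 0 0 0; -0.25 1.4 0 0 0 0; -0.25 2.1 0 0 0 0; -0.25 2.8 0 0 0 0; -0.25 3.5 0 0 0 0; -0.25 4.2 0 0 0 0; -0.25 4.9 0 0 0 0; -0.25 5.6 0 0 0 0; -0.25 6.3 0 0 0 0; -0.25 7 0 0 0 0; -0.25 7.7 0 0 0 0; -0.25 8.4 0 0 0 0; -0.25 8.6 0 0 0 0; -0.25 8.6 0 0 0 0; -0.25 8.6 0 0 0 0"
}}

```text
time: 39.93
position: [0.5871, 0.0164, 0.0208]
ee_rot: [-179.9, -0.1, -178.1]
contact_force: [0.5, -2.4, 7.5]
grip_width: 0.126
finger_force: 61.2
```

Run:
```python
from h import *
s=ctrl.read_state();print(s["position"],s["ee_rot"],s["contact_force"],s["grip_width"])
sil("top","gauge_blade",.004,2);sil("scene","gauge_blade",.004,2); sil("wrist","gauge_blade",.008)
```

```text
[0.58714932 0.01635547 0.02083559] [-1.79930521e+02 -9.38962122e-02 -1.78089413e+02] [ 0.47648985 -2.4111976   7.50754087] 0.12565664956288253
top gauge_blade 0.44 [267. 193.] 22 pix-> [0.5943 0.0957] box mid [0.5925 0.0925] sides mm/deg [(7.7, 174.4), (29.3, 82.6)]
scene gauge_blade 0.81 [348. 242.] 410 pix-> [0.5807 0.0617] box mid [0.5728 0.0468] sides mm/deg [(37.0, 24.3), (123.1, 90.8)]
wrist gauge_blade 0.7 [381. 239.] 10677 pix-> [0.578  0.0548] box mid [0.5891 0.0586] sides mm/deg [(97.9, 91.9), (61.9, 11.2)]
```

Request:
{"name": "apply_moves", "arguments": {
  "series": "-0.15 0 0 0 0 0; -0.3 0 0 0 0 0; -0.3 0 0 0 0 0; -0.2 0 -2 0 0 0; -0.2 0 -4 0 0 0; 0 0 -6 0 0 0; 3 1 -6 0 0 0; 6 2 -6 0 0 -0.05; 9 3 -6 0 0 -0.05; 12 4 -6 0 0 -0.05; 13.5 4.7 -6 0 0 -0.05; 13.5 4.7 -6 0 0 -0.05; 13.5 4.7 -6 0 0 -0.05; 13.5 4.7 -6 0 0 -0.05"
}}

```text
time: 41.4
position: [0.4507, 0.0593, 0.0796]
ee_rot: [-180.0, -0.1, -175.3]
contact_force: [1.2, -0.2, -0.9]
grip_width: 0.124
finger_force: 60.0
```

Run:
```python
from h import *
s=ctrl.read_state();print(s["position"],s["ee_rot"],s["contact_force"],s["grip_width"]); print(to([.4515,.0591,.027],184.83))
```

```text
[0.45068961 0.05925524 0.07960694] [-1.79991549e+02 -1.04047245e-01 -1.75266726e+02] [ 1.24359001 -0.15467067 -0.90798517] 0.12358595507435054
[array([-0.09, -0.02,  5.26]), array([-0.   , -0.002, -0.002])]
```

Request:
{"name": "apply_moves", "arguments": {
  "series": "-0.1 0 2 0 0 0; -0.1 0 4 0 0 0; -0.1 0 5 0 0 0; -0.1 0 5.4 0 0 0; -0.1 0 5.4 0 0 0"
}}

```text
time: 41.82
position: [0.4522, 0.0591, 0.0257]
ee_rot: [180.0, -0.1, -175.3]
contact_force: [-0.4, 0.0, -0.8]
grip_width: 0.129
finger_force: 60.1
```

Request:
{"name": "apply_moves", "arguments": {
  "series": "0 0 0 0 0 0; 0 0 0 0 0 0; 0 0 0 0 0 0; 0 0 0 0 0 0; 0 0 -3 0 0 0; 0 0 -6 0 0 0; 0 0 -10 0 0 0; 0 0 -12 0 0 0; 0 0 -12 0 0 0",
  "gripper": 0.35
}}

```text
time: 42.57
position: [0.4571, 0.0594, 0.1526]
ee_rot: [-179.9, 0.7, -175.3]
contact_force: [1.8, -0.7, -0.9]
grip_width: 0.352
finger_force: 0.0
```

Run:
```python
from h import *
s=ctrl.read_state();print(s["position"],s["ee_rot"],s["contact_force"],s["joint_positions"])
for c in("wrist","top","scene"): sil(c,"gauge_blade",.008)
sil("wrist","key_bow",.01);sil("wrist","tray",.012)
for k in (1,2,3,4): sil("top",f"mount{k}_c",.016,2)
for k in (1,2,3,4): sil("scene",f"mount{k}_c",.012,2)
```

```text
[0.45714726 0.05941883 0.15261044] [-179.92428124    0.73531553 -175.27975962] [ 1.83364896 -0.67507291 -0.88365026] [-1.32976429e+00 -3.53449502e+00  1.18487772e+02  2.44180693e-03
  6.43075231e+01 -9.60505632e+01]
wrist gauge_blade 0.68 [352. 183.] 4047 pix-> [0.4452 0.0955] box mid [0.4479 0.1005] sides mm/deg [(101.3, 94.7), (49.1, 10.5)]
scene gauge_blade 0.8 [394. 217.] 617 pix-> [0.4404 0.082 ] box mid [0.4415 0.0913] sides mm/deg [(73.1, 16.1), (133.2, 78.2)]
wrist key_bow 0.98 [323. 148.] 505 pix-> [0.403  0.0623] box mid [0.4037 0.069 ] sides mm/deg [(59.7, 104.5), (10.3, 17.5)]
wrist tray 0.82 [351. 162.] 13222 pix-> [0.4139 0.0903] box mid [0.4268 0.0933] sides mm/deg [(168.8, 95.8), (102.4, 13.5)]
top mount1_c 0.92 [481. 252.] 367 pix-> [ 0.4475 -0.3949] box mid [ 0.4467 -0.397 ] sides mm/deg [(45.0, 97.3), (43.0, 3.8)]
top mount1_c 0.69 [422. 220.] 368 pix-> [ 0.5225 -0.2644] box mid [ 0.5194 -0.2684] sides mm/deg [(47.5, 93.5), (41.4, 1.2)]
top mount2_c 0.74 [319. 208.] 115 pix-> [ 0.5545 -0.0284] box mid [ 0.5515 -0.0226] sides mm/deg [(25.6, 89.1), (25.8, 179.3)]
top
[... 441 characters left out ...]
[ 0.5174 -0.2657] sides mm/deg [(67.2, 9.4), (74.4, 68.5)]
scene mount1_c 0.51 [267. 148.] 164 pix-> [ 0.4441 -0.4013] box mid [ 0.4456 -0.3953] sides mm/deg [(65.6, 24.2), (69.8, 75.3)]
scene mount2_c 0.53 [252. 163.] 179 pix-> [ 0.5295 -0.3611] box mid [ 0.5284 -0.3615] sides mm/deg [(46.4, 169.1), (71.5, 61.6)]
scene mount3_c 0.48 [303. 163.] 196 pix-> [ 0.4301 -0.2562] box mid [ 0.4237 -0.2646] sides mm/deg [(50.5, 160.1), (73.1, 54.4)]
scene mount4_c 0.75 [338. 182.] 230 pix-> [ 0.4266 -0.1177] box mid [ 0.44   -0.1075] sides mm/deg [(63.2, 15.5), (66.6, 72.6)]
scene mount4_c 0.68 [281. 256.] 289 pix-> [ 0.7203 -0.0072] box mid [ 0.7161 -0.0068] sides mm/deg [(30.5, 15.2), (93.9, 81.9)]
```

The mounts are located, and mount1 has been knocked to (0.519,-0.266). The gauge and key are in the tray. I'll take mount4 first.

Request:
{"name": "apply_moves", "arguments": {
  "series": "0.5 -3 0 0 0 0.04; 1 -6 0 0 0 0.08; 1.5 -9 0 0 0 0.08; 2 -12 0 0 0 0.08; 2.5 -15 1 0 0 0.08; 2.5 -16.5 2 0 0 0.08; 2.5 -16.5 3 0 0 0.08; 2.5 -16.5 3 0 0 0.08; 2.5 -16.5 3 0 0 0.08; 2.5 -16.5 3 0 0 0.08",
  "gripper": 1.0
}}

```text
time: 44.7
position: [0.4409, -0.1061, 0.1162]
ee_rot: [180.0, -0.0, -179.8]
contact_force: [-0.1, 0.1, 0.2]
grip_width: 1.0
finger_force: 0.0
```

```bash
cat >> h.py <<'E'
def mount(c,k,near,z=.018):
    "top face of plinth (pale wood) box near a world xy -> centre, yaw of the 44 mm side - 90"
    m=ctrl.camera_model(c); ctrl.camera(c); best=None
    for x in ctrl.silhouettes(c,k)[:4]:
        q=at(m,x["pixel"],z)[:2]; d=np.linalg.norm(q-near)
        if d<.05 and (best is None or d<best[0]): best=(d,x)
    if best is None: return None
    w=np.array([at(m,p,z)[:2] for p in np.argwhere(best[1]["pixels"])[:,::-1]])*1000
    r=cv2.minAreaRect(w.astype(np.float32)); return np.round(r[0],1),np.round(r[1],1),round(r[2],1)
E
python3 - <<'E'
from h import *
s=ctrl.read_state();print(s["time"],s["position"],s["ee_rot"])
print(mount("wrist","mount4_c",[.44,-.108])); print(mount("top","mount4_c",[.44,-.108])); print(proj(ctrl.camera_model("wrist"),[.441,-.108,.018]))
E
```

```text
44.7 [ 0.44090755 -0.10610143  0.11622916] [ 1.79973001e+02 -1.17042478e-02 -1.79808805e+02]
(array([ 437.6, -107.5]), array([44.1, 43.6]), 84.0)
None
[[314.15021097 205.9990718 ]]
```

Request:
{"name": "apply_moves", "arguments": {
  "series": "0.3 -0.1 4 0 0 0; 0.3 -0.1 8 0 0 0; 0.3 -0.1 10 0 0 0; 0.3 -0.1 11.2 0 0 0; 0.3 -0.1 11.2 0 0 0; 0.3 -0.1 11.2 0 0 0"
}}

```text
time: 45.4
position: [0.4377, -0.1076, 0.004]
ee_rot: [180.0, -0.1, -179.8]
contact_force: [0.2, 0.4, -0.4]
grip_width: 0.996
finger_force: 0.0
```

Request:
{"name": "apply_moves", "arguments": {
  "series": "0 0 0 0 0 0; 0 0 0 0 0 0; 0 0 0 0 0 0; 0 0 0 0 0 0; 0 0 0 0 0 0; 0 0 0 0 0 0; 0 0 0 0 0 0",
  "gripper": 0,
  "grip_force": 40
}}

```text
time: 45.98
position: [0.4393, -0.1085, 0.006]
ee_rot: [-180.0, 0.1, -179.9]
contact_force: [-0.8, 1.7, 6.4]
grip_width: 0.514
finger_force: 38.6
```

Request:
{"name": "apply_moves", "arguments": {
  "series": "-1 -0.5 -0.05 0 0 -0.03; -3 -1 -0.05 0 0 -0.03; -5 -1.5 -0.05 0 0 -0.03; -7 -2.1 -0.05 0 0 -0.03; -9 -2.1 -0.05 0 0 -0.03; -11 -2.1 -0.05 0 0 -0.03; -12.5 -2.1 -0.05 0 0 -0.03; -13.6 -2.1 -0.05 0 0 -0.03; -13.6 -2.1 -0.05 0 0 -0.03; -13.6 -2.1 -0.05 0 0 -0.03"
}}

```text
time: 46.82
position: [0.576, -0.1293, 0.0061]
ee_rot: [-179.9, 0.2, -178.2]
contact_force: [1.1, -0.9, 2.8]
grip_width: 0.511
finger_force: 40.1
```

Request:
{"name": "apply_moves", "arguments": {
  "series": "-0.4 0 0 0 0 0; -0.8 0 0 0 0 0; -1.2 0 0 0 0 0; -1.2 0 0 0 0 0; -1.2 0 0 0 0 0"
}}

```text
time: 47.23
position: [0.5848, -0.1285, 0.0059]
ee_rot: [180.0, -0.1, -178.1]
contact_force: [-2.5, 0.6, 7.2]
grip_width: 0.51
finger_force: 40.0
```

Request:
{"name": "apply_moves", "arguments": {
  "series": "-0.15 0 0 0 0 0; -0.3 0 0 0 0 0; -0.3 0 0 0 0 0"
}}

```text
time: 47.48
position: [0.5869, -0.1284, 0.0058]
ee_rot: [180.0, -0.2, -178.1]
contact_force: [-4.1, -0.8, 9.3]
grip_width: 0.51
finger_force: 40.1
```

Request:
{"name": "apply_moves", "arguments": {
  "series": "-0.15 0 0 0 0 0; -0.3 0 0 0 0 0; -0.3 0 0 0 0 0"
}}

```text
time: 47.73
position: [0.5888, -0.1283, 0.0058]
ee_rot: [180.0, -0.4, -178.1]
contact_force: [-7.3, -0.5, 11.6]
grip_width: 0.51
finger_force: 40.1
```

Request:
{"name": "apply_moves", "arguments": {
  "series": "-0.15 0 -0.1 0 0 0; -0.3 0 -0.1 0 0 0; -0.3 0 -0.1 0 0 0"
}}

```text
time: 47.98
position: [0.5889, -0.1283, 0.0058]
ee_rot: [179.9, -0.8, -178.1]
contact_force: [-11.5, -3.0, 13.1]
grip_width: 0.512
finger_force: 39.9
```

Request:
{"name": "apply_moves", "arguments": {
  "series": "-0.15 0 0 0 0 0; -0.3 0 0 0 0 0; -0.3 0 0 0 0 0"
}}

```text
time: 48.23
position: [0.5921, -0.1285, 0.0057]
ee_rot: [180.0, -0.7, -178.1]
contact_force: [-11.7, -1.7, 11.1]
grip_width: 0.505
finger_force: 40.9
```

Run:
```python
from h import *
s=ctrl.read_state();print(s["position"],s["ee_rot"],s["contact_force"],s["torque"])
print(mount("scene","mount4_c",[.59,-.128]));
m=ctrl.camera_model("scene")
x=ctrl.silhouettes("scene","mount4_c")[0]; print(x["pixel"],at(m,x["pixel"],.015))
```

```text
[ 0.59206734 -0.12852041  0.00568054] [ 179.97552058   -0.72523394 -178.08624108] [-11.72777416  -1.71645403  11.11117494] [-0.58138423  1.80414073 -0.04470636]
None
[396.5, 219.5] [0.45092954 0.09705385 0.015     ]
```

Request:
{"name": "apply_moves", "arguments": {
  "series": "0.3 0 0 0 0 0; 0.3 1 0 0 0 0; 0.3 2 0 0 0 0; 0.3 3 0 0 0 0; 0.3 4 0 0 0 0; 0.3 5 0 0 0 0; 0.3 6 0 0 0 0; 0.3 7 0 0 0 0; 0.3 8 0 0 0 0; 0.3 9 0 0 0 0; 0.3 10 0 0 0 0; 0.3 11 0 0 0 0; 0.3 12 0 0 0 0; 0.3 13 0 0 0 0; 0.3 13 0 0 0 0; 0.3 13 0 0 0 0"
}}

```text
time: 49.72
position: [0.5881, 0.0022, 0.0057]
ee_rot: [-180.0, -0.3, -178.1]
contact_force: [-4.5, -0.2, 5.6]
grip_width: 0.503
finger_force: 41.2
```

Run:
```python
from h import *
s=ctrl.read_state();print(s["position"],s["ee_rot"],s["contact_force"],s["torque"],s["grip_width"])
```

```text
[0.58810773 0.00220746 0.00569532] [-179.99723138   -0.27720247 -178.0914839 ] [-4.50239001 -0.15866564  5.64479672] [-0.14907576  0.6793392   0.0797638 ] 0.5033230192833835
```

Request:
{"name": "apply_moves", "arguments": {
  "series": "0 1 0 0 0 0; 0 2 0 0 0 0; 0 3 0 0 0 0; 0 4 0 0 0 0; 0 5 0 0 0 0; 0 6 0 0 0 0; 0 7 0 0 0 0; 0 8 0 0 0 0; 0 9 0 0 0 0; 0 10 0 0 0 0; 0 11 0 0 0 0; 0 12 0 0 0 0; 0 13 0 0 0 0; 0 14 0 0 0 0; 0 15 0 0 0 0; 0 16 0 0 0 0; 0 17 0 0 0 0; 0 17.4 0 0 0 0; 0 17.4 0 0 0 0"
}}

```text
time: 51.3
position: [0.5828, 0.1754, 0.0057]
ee_rot: [-179.9, -0.3, -178.1]
contact_force: [-3.7, -1.8, 5.1]
grip_width: 0.502
finger_force: 41.1
```

Run:
```python
from h import *
s=ctrl.read_state();print(s["position"],s["ee_rot"],s["contact_force"],s["torque"],s["grip_width"])
```

```text
[0.5827517  0.1753522  0.00567237] [-179.89008415   -0.25053348 -178.07549254] [-3.68176234 -1.76018178  5.08902449] [-0.35385083  0.54723408  0.01748291] 0.5024322297941333
```

Request:
{"name": "apply_moves", "arguments": {
  "series": "0 0 0 0 0 0; 0 0 0 0 0 0; 0 0 0 0 0 0; 0 0 -3 0 0 0; 0 0 -6 0 0 0; 0 0 -10 0 0 0; 0 -4 -10 0 0 0; 0 -8 -10 0 0 0; 1 -12 -10 0 0 0; 2 -16 -10 0 0 0; 3 -20 -10 0 0 0; 4 -24 -10 0 0 0; 5 -28 -10 0 0 0; 6 -32 -10 0 0 0; 7 -36 -10 0 0 0; 7.8 -40 -10 0 0 0; 7.8 -43.8 -10 0 0 0; 7.8 -43.8 -10 0 0 0; 7.8 -43.8 -10 0 0 0; 7.8 -43.8 -10 0 0 0",
  "gripper": 0.65
}}

```text
time: 52.97
position: [0.5207, -0.2638, 0.1051]
ee_rot: [179.9, -0.0, -178.2]
contact_force: [-0.3, -0.7, 1.0]
grip_width: 0.653
finger_force: 0.0
```

Run:
```python
from h import *
s=ctrl.read_state();print(s["time"],s["position"],s["ee_rot"])
print(mount("wrist","mount1_c",[.519,-.266])); print(mount("top","mount4_c",[.583,.175]),mount("scene","mount4_c",[.583,.175])); print(mount("wrist","mount3_c",[.42,-.267]),mount("wrist","mount2_c",[.528,-.361]))
```

```text
52.9667 [ 0.52066196 -0.26384174  0.10510233] [ 1.79916743e+02 -3.26952892e-02 -1.78213722e+02]
(array([ 517.3, -269.7]), array([44. , 44.4]), 3.3)
(array([580.5, 173.8]), array([45.9, 40.4]), 89.1) (array([578.8, 179.5]), array([36.6, 52. ]), 0.6)
(array([ 422.6, -266.6]), array([44.6, 40.9]), 70.4) (array([ 527.2, -360.1]), array([47.3, 46.3]), 72.2)
```

Request:
{"name": "apply_moves", "arguments": {
  "series": "0.2 -0.4 0 0 0 0; 0.3 -0.4 3 0 0 0; 0.3 -0.4 6 0 0 0; 0.3 -0.4 8.5 0 0 0; 0.3 -0.4 10 0 0 0; 0.3 -0.4 10 0 0 0; 0.3 -0.4 10 0 0 0",
  "gripper": 1
}}

```text
time: 54.05
position: [0.5175, -0.2683, 0.0047]
ee_rot: [179.9, -0.1, -178.2]
contact_force: [0.1, -0.3, -0.9]
grip_width: 1.0
finger_force: 0.0
```

Request:
{"name": "apply_moves", "arguments": {
  "series": "0 0 0 0 0 0; 0 0 0 0 0 0; 0 0 0 0 0 0; 0 0 0 0 0 0; 0 0 0 0 0 0; 0 0 0 0 0 0; 0 0 0 0 0 0",
  "gripper": 0
}}

```text
time: 54.63
position: [0.5199, -0.2696, 0.0076]
ee_rot: [-179.9, 0.2, -178.1]
contact_force: [0.0, 0.6, 6.5]
grip_width: 0.502
finger_force: 42.4
```

Request:
{"name": "apply_moves", "arguments": {
  "series": "-1 1 0 0 0 0; -2 2.5 0 0 0 0; -3 4.5 0 0 0 0; -4 6.5 0 0 0 0; -5 8.5 0 0 0 0; -6 10.5 0 0 0 0; -6.2 12.5 0 0 0 0; -6.2 13.8 0 0 0 0; -6.2 13.8 0 0 0 0; -6.8 13.8 0 0 0 0; -7.4 13.8 0 0 0 0; -7.7 13.8 0 0 0 0; -7.7 13.8 0 0 0 0"
}}

```text
time: 55.72
position: [0.5906, -0.1279, 0.0076]
ee_rot: [180.0, -0.1, -178.1]
contact_force: [-5.6, 2.2, 12.4]
grip_width: 0.503
finger_force: 43.0
```

Request:
{"name": "apply_moves", "arguments": {
  "series": "-0.15 0 0 0 0 0; -0.3 0 0 0 0 0; -0.3 0 0 0 0 0"
}}

```text
time: 55.97
position: [0.5913, -0.1279, 0.0076]
ee_rot: [179.9, -0.4, -178.1]
contact_force: [-9.9, 1.7, 17.3]
grip_width: 0.5
finger_force: 43.5
```

Request:
{"name": "apply_moves", "arguments": {
  "series": "-0.15 0 0 0 0 0; -0.3 0 0 0 0 0; -0.3 0 0 0 0 0"
}}

```text
time: 56.22
position: [0.5913, -0.1279, 0.0076]
ee_rot: [179.9, -0.8, -178.1]
contact_force: [-17.7, 0.3, 22.5]
grip_width: 0.502
finger_force: 44.1
```

Request:
{"name": "apply_moves", "arguments": {
  "series": "0.35 0 -0.1 0 0 0; 0.35 1 -0.1 0 0 0; 0.35 2 -0.1 0 0 0; 0.35 3 -0.1 0 0 0; 0.35 4 -0.1 0 0 0; 0.35 5 -0.1 0 0 0; 0.35 6 -0.1 0 0 0; 0.35 7 -0.1 0 0 0; 0.35 8 -0.1 0 0 0; 0.35 9 -0.1 0 0 0; 0.35 10 -0.1 0 0 0; 0.35 11 -0.1 0 0 0; 0.35 12 -0.1 0 0 0; 0.35 13 -0.1 0 0 0; 0.35 13 -0.1 0 0 0"
}}

```text
time: 57.47
position: [0.5873, 0.0008, 0.0076]
ee_rot: [-179.8, -0.3, -178.1]
contact_force: [-6.1, -5.1, 9.8]
grip_width: 0.499
finger_force: 42.7
```

Request:
{"name": "apply_moves", "arguments": {
  "series": "0 1 0 0 0 0; 0 2 0 0 0 0; 0 3 0 0 0 0; 0 4 0 0 0 0; 0 5 0 0 0 0; 0 6 0 0 0 0; 0 7 0 0 0 0; 0 8 0 0 0 0; 0 9 0 0 0 0; 0 10 0 0 0 0; 0 11 0 0 0 0; 0 12 0 0 0 0; 0 13 0 0 0 0; 0 13.6 0 0 0 0; 0 13.6 0 0 0 0; 0 13.6 0 0 0 0"
}}

```text
time: 58.8
position: [0.5831, 0.1363, 0.0076]
ee_rot: [-179.8, -0.3, -178.1]
contact_force: [-6.3, -5.2, 11.2]
grip_width: 0.5
finger_force: 42.8
```

Run:
```python
from h import *
s=ctrl.read_state();print(s["position"],s["ee_rot"],s["contact_force"],s["torque"],s["grip_width"])
print(mount("top","mount4_c",[.583,.2]),mount("scene","mount4_c",[.583,.2]),mount("scene","mount1_c",[.583,.138]))
```

```text
[0.58314419 0.13629243 0.00761905] [-179.82625907   -0.27013994 -178.11351686] [-6.31847281 -5.17418003 11.19458681] [-0.91166264  0.90923231 -0.10162316] 0.4996259994653217
None (array([578.3, 190.8]), array([36.6, 39.5]), 1.4) None
```

Request:
{"name": "apply_moves", "arguments": {
  "series": "0 0 0 0 0 0; 0 0 0 0 0 0; 0 0 0 0 0 0; 0 0 -3 0 0 0; 0 0 -6 0 0 0; 0 0 -10 0 0 0; 1 -3.5 -10 0 0 0; 2.6 -7 -10 0 0 0.1; 4.2 -10.5 -10 0 0 0.2; 5.8 -14 -10 0 0 0.3; 7.4 -17.5 -10 0 0 0.375; 9 -21 -10 0 0 0.375; 10.5 -24.5 -10 0 0 0.375; 12.2 -28 -10 0 0 0.375; 14 -32 -10 0 0 0.375; 15.7 -36 -10 0 0 0.375; 17.3 -39.7 -10 0 0 0.375; 17.3 -39.7 -10 0 0 0.375; 17.3 -39.7 -10 0 0 0.375; 17.3 -39.7 -10 0 0 0.375",
  "gripper": 0.57
}}

```text
time: 60.77
position: [0.4249, -0.2642, 0.1063]
ee_rot: [179.9, 0.0, 160.3]
contact_force: [0.4, -0.3, 0.2]
grip_width: 0.571
finger_force: 0.0
```

Run:
```python
from h import *
s=ctrl.read_state();print(s["time"],s["position"],s["ee_rot"])
print(mount("wrist","mount3_c",[.42,-.267])); print(mount("top","mount4_c",[.583,.2]),mount("top","mount1_c",[.583,.136]))
```

```text
60.7667 [ 0.42490134 -0.26424533  0.10631841] [1.79930500e+02 7.98134615e-03 1.60278920e+02]
(array([ 421.5, -266.4]), array([44. , 44.7]), 70.2)
None (array([581., 135.]), array([43.5, 47.1]), 0.7)
```

Request:
{"name": "apply_moves", "arguments": {
  "series": "0.2 -0.3 0 0 0 0; 0.2 -0.3 3 0 0 0; 0.2 -0.3 6 0 0 0; 0.2 -0.3 8.5 0 0 0; 0.2 -0.3 10.1 0 0 0; 0.2 -0.3 10.1 0 0 0; 0.2 -0.3 10.1 0 0 0",
  "gripper": 1
}}

```text
time: 61.65
position: [0.4211, -0.266, 0.0049]
ee_rot: [179.9, -0.1, 160.4]
contact_force: [0.8, -0.2, -0.9]
grip_width: 1.0
finger_force: 0.0
```

Request:
{"name": "apply_moves", "arguments": {
  "series": "0 0 0 0 0 0; 0 0 0 0 0 0; 0 0 0 0 0 0; 0 0 0 0 0 0; 0 0 0 0 0 0; 0 0 0 0 0 0; 0 0 0 0 0 0",
  "gripper": 0
}}

```text
time: 62.23
position: [0.4231, -0.2679, 0.0074]
ee_rot: [-179.9, 0.2, 160.4]
contact_force: [-0.4, 0.5, 6.4]
grip_width: 0.501
finger_force: 41.7
```

Run:
```python
from h import *
s=ctrl.read_state();print(s["position"],s["ee_rot"],s["contact_force"],s["grip_width"]); print(to([.578,-.13,.006],181.9))
```

```text
[ 0.42314251 -0.26786895  0.00739557] [-1.79936887e+02  1.70743909e-01  1.60358555e+02] [-0.42516132  0.52953196  6.39888533] 0.5006272333828405
[array([-9.95, 18.19,  0.15]), array([-0.002,  0.003, -0.376])]
```

Request:
{"name": "apply_moves", "arguments": {
  "series": "-1 1.8 0 0 0 -0.05; -2 3.6 0 0 0 -0.12; -3 5.4 0 0 0 -0.2; -4 7.3 0 0 0 -0.28; -5 9.1 0 0 0 -0.376; -6 10.9 0 0 0 -0.376; -7 12.7 0 0 0 -0.376; -8 14.5 0 0 0 -0.376; -9 16.4 0 0 0 -0.376; -9.9 18.2 0 0 0 -0.376; -9.9 18.2 0 0 0 -0.376; -9.9 18.2 0 0 0 -0.376"
}}

```text
time: 63.23
position: [0.5791, -0.1282, 0.0074]
ee_rot: [-180.0, 0.3, -178.0]
contact_force: [2.8, 2.5, 5.4]
grip_width: 0.5
finger_force: 41.7
```

Request:
{"name": "apply_moves", "arguments": {
  "series": "-0.6 0 0 0 0 0; -1.1 0 0 0 0 0; -1.5 0 0 0 0 0; -1.5 0 0 0 0 0"
}}

```text
time: 63.57
position: [0.5894, -0.129, 0.0074]
ee_rot: [180.0, -0.3, -178.1]
contact_force: [-7.3, 1.5, 13.9]
grip_width: 0.504
finger_force: 42.5
```

Request:
{"name": "apply_moves", "arguments": {
  "series": "-0.15 0 0 0 0 0; -0.3 0 0 0 0 0; -0.3 0 0 0 0 0"
}}

```text
time: 63.82
position: [0.591, -0.1291, 0.0074]
ee_rot: [180.0, -0.4, -178.1]
contact_force: [-9.4, -0.5, 16.4]
grip_width: 0.502
finger_force: 42.8
```

Request:
{"name": "apply_moves", "arguments": {
  "series": "-0.15 0 0 0 0 0; -0.3 0 0 0 0 0; -0.3 0 0 0 0 0"
}}

```text
time: 64.07
position: [0.5914, -0.129, 0.0074]
ee_rot: [179.9, -0.8, -178.0]
contact_force: [-14.7, -1.1, 21.7]
grip_width: 0.504
finger_force: 43.4
```

Request:
{"name": "apply_moves", "arguments": {
  "series": "0.35 0 -0.1 0 0 0; 0.35 1 -0.1 0 0 0; 0.35 2 -0.1 0 0 0; 0.35 3 -0.1 0 0 0; 0.35 4 -0.1 0 0 0; 0.35 5 -0.1 0 0 0; 0.35 6 -0.1 0 0 0; 0.35 7 -0.1 0 0 0; 0.35 8 -0.1 0 0 0; 0.35 9 -0.1 0 0 0; 0.35 10 -0.1 0 0 0; 0.35 11 -0.1 0 0 0; 0.35 12 -0.1 0 0 0; 0.35 13 -0.1 0 0 0; 0.35 13 -0.1 0 0 0"
}}

```text
time: 65.32
position: [0.5874, 0.0003, 0.0074]
ee_rot: [-179.8, -0.2, -178.0]
contact_force: [-5.4, -4.1, 10.1]
grip_width: 0.502
finger_force: 42.1
```

Request:
{"name": "apply_moves", "arguments": {
  "series": "0 1 0 0 0 0; 0 2 0 0 0 0; 0 3 0 0 0 0; 0 4 0 0 0 0; 0 5 0 0 0 0; 0 6 0 0 0 0; 0 7 0 0 0 0; 0 7.4 0 0 0 0; 0 7.4 0 0 0 0; 0 7.4 0 0 0 0"
}}

```text
time: 66.15
position: [0.5852, 0.0736, 0.0074]
ee_rot: [-179.8, -0.2, -178.0]
contact_force: [-5.1, -4.9, 11.2]
grip_width: 0.5
finger_force: 42.1
```

Run:
```python
from h import *
s=ctrl.read_state();print(s["position"],s["ee_rot"],s["contact_force"],s["torque"],s["grip_width"])
p=np.array(s["position"]); print("to m2",to([.527,-.360,.11],162-0))
```

```text
[0.58518075 0.07360062 0.00742552] [-179.82039443   -0.23729253 -178.03825625] [-5.08452015 -4.94340071 11.19602269] [-0.67690311  0.73835321  0.12133546] 0.49990403442476494
to m2 [array([  7.34, -43.17, -10.09]), array([-0.004, -0.004,  0.348])]
```

Request:
{"name": "apply_moves", "arguments": {
  "series": "0 0 0 0 0 0; 0 0 0 0 0 0; 0 0 0 0 0 0; 0 0 -3 0 0 0; 0 0 -6 0 0 0; 0.2 0 -10 0 0 0; 0.8 -4 -10 0 0 0; 1.5 -8 -10 0 0 0.1; 2.2 -12 -10 0 0 0.2; 2.8 -16 -10 0 0 0.3; 3.4 -20 -10 0 0 0.348; 4 -24 -10 0 0 0.348; 4.7 -28 -10 0 0 0.348; 5.4 -32 -10 0 0 0.348; 6 -36 -10 0 0 0.348; 6.6 -40 -10 0 0 0.348; 7.3 -43.2 -10 0 0 0.348; 7.3 -43.2 -10 0 0 0.348; 7.3 -43.2 -10 0 0 0.348; 7.3 -43.2 -10 0 0 0.348",
  "gripper": 0.57
}}

```text
time: 67.82
position: [0.5278, -0.3577, 0.1058]
ee_rot: [179.9, -0.1, 161.9]
contact_force: [0.2, 0.2, 0.1]
grip_width: 0.574
finger_force: 0.0
```

Run:
```python
from h import *
s=ctrl.read_state();print(s["time"],s["position"],s["ee_rot"])
print(mount("wrist","mount2_c",[.527,-.36])); print(to([.527,-.36,.005],162))
for k,y in((4,.2),(1,.137),(3,.075)): print(k,mount("top",f"mount{k}_c",[.583,y]))
```

```text
67.8167 [ 0.52782786 -0.35770683  0.10583358] [ 1.79925785e+02 -8.41818192e-02  1.61925453e+02]
(array([ 527.3, -361.8]), array([43.9, 43.2]), 71.9)
[array([ 1.00e-02, -3.60e-01,  1.01e+01]), array([ 0.001, -0.001,  0.001])]
4 (array([578.4, 193.6]), array([48.5, 40.3]), 89.0)
1 (array([581. , 134.9]), array([48. , 42.7]), 89.1)
3 (array([584.3,  72.8]), array([42.7, 44.6]), 0.6)
```

Request:
{"name": "apply_moves", "arguments": {
  "series": "0 -0.3 0 0 0 0; 0 -0.3 3 0 0 0; 0 -0.3 6 0 0 0; 0 -0.3 8.5 0 0 0; 0 -0.3 10.1 0 0 0; 0 -0.3 10.1 0 0 0; 0 -0.3 10.1 0 0 0",
  "gripper": 1
}}

```text
time: 68.8
position: [0.5266, -0.3606, 0.0046]
ee_rot: [179.9, -0.1, 162.0]
contact_force: [0.4, 0.1, 0.2]
grip_width: 0.998
finger_force: 0.0
```

Request:
{"name": "apply_moves", "arguments": {
  "series": "0 0 0 0 0 0; 0 0 0 0 0 0; 0 0 0 0 0 0; 0 0 0 0 0 0; 0 0 0 0 0 0; 0 0 0 0 0 0; 0 0 0 0 0 0",
  "gripper": 0
}}

```text
time: 69.38
position: [0.5289, -0.3625, 0.0079]
ee_rot: [-179.9, 0.2, 162.0]
contact_force: [-0.7, -1.3, 4.8]
grip_width: 0.505
finger_force: 42.2
```

Run:
```python
from h import *
s=ctrl.read_state();print(s["position"],s["ee_rot"],s["contact_force"],s["grip_width"]); print(to([.578,-.13,.006],181.9))
```

```text
[ 0.52885854 -0.36247345  0.00789636] [-179.91319079    0.19982414  161.96634543] [-0.68426899 -1.29259136  4.84281284] 0.5047442926767542
[array([ 2.52, 23.63,  0.15]), array([-0.002,  0.003, -0.348])]
```

Request:
{"name": "apply_moves", "arguments": {
  "series": "0.2 2 0 0 0 -0.05; 0.4 4 0 0 0 -0.12; 0.6 6 0 0 0 -0.2; 0.8 8 0 0 0 -0.28; 1 10 0 0 0 -0.348; 1.2 12 0 0 0 -0.348; 1.4 14 0 0 0 -0.348; 1.7 16 0 0 0 -0.348; 2 18 0 0 0 -0.348; 2.2 20 0 0 0 -0.348; 2.4 22 0 0 0 -0.348; 2.5 23.6 0 0 0 -0.348; 2.5 23.6 0 0 0 -0.348; 2.5 23.6 0 0 0 -0.348"
}}

```text
time: 70.55
position: [0.5792, -0.1275, 0.0079]
ee_rot: [179.9, 0.3, -178.1]
contact_force: [1.1, 4.8, 7.9]
grip_width: 0.499
finger_force: 42.3
```

Request:
{"name": "apply_moves", "arguments": {
  "series": "-0.6 0 0 0 0 0; -1.1 0 0 0 0 0; -1.5 0 0 0 0 0; -1.5 0 0 0 0 0"
}}

```text
time: 70.88
position: [0.5896, -0.1284, 0.0078]
ee_rot: [180.0, -0.4, -178.0]
contact_force: [-11.3, 2.1, 17.6]
grip_width: 0.502
finger_force: 43.4
```

Request:
{"name": "apply_moves", "arguments": {
  "series": "-0.15 0 0 0 0 0; -0.3 0 0 0 0 0; -0.3 0 0 0 0 0"
}}

```text
time: 71.13
position: [0.5896, -0.1284, 0.0078]
ee_rot: [179.9, -0.8, -178.0]
contact_force: [-17.0, 0.3, 22.8]
grip_width: 0.503
finger_force: 44.0
```

Request:
{"name": "apply_moves", "arguments": {
  "series": "-0.15 0 0 0 0 0; -0.3 0 0 0 0 0; -0.3 0 0 0 0 0"
}}

```text
time: 71.38
position: [0.5896, -0.1284, 0.0077]
ee_rot: [179.9, -1.2, -178.0]
contact_force: [-24.0, -1.3, 29.9]
grip_width: 0.502
finger_force: 44.6
```

Request:
{"name": "apply_moves", "arguments": {
  "series": "0.65 0 -0.1 0 0 0; 0.65 1 -0.1 0 0 0; 0.65 2 -0.1 0 0 0; 0.65 3 -0.1 0 0 0; 0.65 4 -0.1 0 0 0; 0.65 5 -0.1 0 0 0; 0.65 6 -0.1 0 0 0; 0.65 7 -0.1 0 0 0; 0.65 8 -0.1 0 0 0; 0.65 9 -0.1 0 0 0; 0.65 10 -0.1 0 0 0; 0.65 11 -0.1 0 0 0; 0.65 12 -0.1 0 0 0; 0.65 13 -0.1 0 0 0; 0.65 14 -0.1 0 0 0; 0.65 14.1 -0.1 0 0 0;0.65 14.1 -0.1 0 0 0; 0.65 14.1 -0.1 0 0 0"
}}

```text
time: 72.88
position: [0.5853, 0.0108, 0.0079]
ee_rot: [-179.8, -0.2, -178.1]
contact_force: [-5.4, -4.8, 9.5]
grip_width: 0.506
finger_force: 42.6
```

Request:
{"name": "apply_moves", "arguments": {
  "series": "0 0 0 0 0 0; 0 0 0 0 0 0; 0 0 0 0 0 0; 0 0 -3 0 0 0; 0 0 -6 0 0 0; 0 0 -10 0 0 0; 3 0 -12 0 0 0; 6 0 -14 0 0 0; 9 3 -16 0 0 0; 9 6 -18 0 0 0; 9 9 -18 0 0 0; 9 9 -18 0 0 0; 9 9 -18 0 0 0; 9 9 -18 0 0 0",
  "gripper": 0.57
}}

```text
time: 74.05
position: [0.4933, 0.0993, 0.1862]
ee_rot: [-180.0, -0.0, -178.0]
contact_force: [0.5, -0.7, -0.3]
grip_width: 0.566
finger_force: 0.0
```

Run:
```python
from h import *
s=ctrl.read_state();print(s["time"],s["position"],s["ee_rot"],s["contact_force"])
W=(-.0306,)
for c in ("wrist","top","scene"):
  for k,y in((4,.195),(1,.137),(3,.075),(2,.013)): print(c,k,mount(c,f"mount{k}_c",[.583,y]))
sil("wrist","key_bow",.01,2); sil("wrist","gauge_blade",.01,2); sil("wrist","tray",.012); sil("wrist","fence",.022)
im=ctrl.camera("wrist"); np.save("m20.npy",ctrl.camera_model("wrist"),allow_pickle=True); cv2.imwrite("pics/w20.png",im)
```

```text
74.05 [0.49334593 0.09933712 0.18619883] [-1.79974558e+02 -4.00779461e-02 -1.78037495e+02] [ 0.54076589 -0.68219159 -0.31975159]
wrist 4 (array([576.9, 195. ]), array([47.3, 47.1]), 2.7)
wrist 1 (array([579., 136.]), array([45.8, 43.1]), 1.8)
wrist 3 (array([582.5,  74.5]), array([48.7, 43.9]), 1.5)
wrist 2 (array([582.7,  13. ]), array([47.1, 46.4]), 1.8)
top 4 None
top 1 None
top 3 (array([583.5,  72.9]), array([45.2, 40.4]), 89.1)
top 2 (array([586. ,  10.9]), array([42.1, 42.7]), 89.6)
scene 4 (array([578.1, 192.1]), array([38. , 37.7]), 4.2)
scene 1 (array([576.4, 141.1]), array([42. , 51.9]), 4.6)
scene 3 (array([578.6,  79.1]), array([41. , 55.4]), 1.8)
scene 2 (array([583.7,  17.8]), array([36.5, 56.6]), 1.8)
wrist key_bow 0.61 [281.  98.] 430 pix-> [0.4015 0.0596] box mid [0.4027 0.0671] sides mm/deg [(60.0, 102.4), (9.4, 14.0)]
wrist gauge_blade 0.66 [315. 142.] 3374 pix-> [0.4444 0.0965] box mid [0.445  0.0987] sides mm/deg [(100.3, 94.6), (41.3, 7.7)]
wrist gauge_blade 0.41 [213. 233.] 694 pix-> [ 0.5567 -0.0235] box mid [ 0.5548 -0.0256] sides mm/deg [(43.7, 135.3), (29.8, 41.8)]
wrist tray 0.94 [308. 114.] 11734 pix-> [0.4163 0.0887] box mid [0.4276 0.0921] sides mm/deg [(169.3, 96.0), (101.2, 11.3)]
wrist fence 0.59 [194. 279.] 5889 pix-> [ 0.6141 -0.0472] box mid [0.6145 0.018 ] sides mm/deg [(40.2, 167.5), (402.9, 91.5)]
```

Run:
```python
from h import *
m=ctrl.camera_model("wrist"); ctrl.camera("wrist")
for k,y in((4,.195),(1,.136),(3,.0745),(2,.013)):
    for x in ctrl.silhouettes("wrist",f"mount{k}_c")[:4]:
        w=np.array([at(m,p,.018)[:2] for p in np.argwhere(x["pixels"])[:,::-1]])*1000
        yc=(w[:,1].max()+w[:,1].min())/2
        if abs(yc/1000-y)>.02 or len(w)<300: continue
        e=[]
        for s in(-1,1):
            v=w[(s*(w[:,1]-yc)>15)&(s*(w[:,1]-yc)<20)]; e.append((v[:,1].mean(),np.percentile(v[:,0],98),np.percentile(v[:,0],2)))
        e=np.array(e); print(k,len(w),e.round(1).tolist(),"resid to slope",(e[:,1]+.031*e[:,0]).round(1)); break
```

```text
4 1010 [[177.2, 575.5, 554.4], [212.1, 599.1, 555.9]] resid to slope [581.  605.7]
1 1232 [[118.6, 601.0, 556.4], [153.5, 601.0, 556.2]] resid to slope [604.7 605.8]
2 928 [[-4.7, 606.2, 561.6], [30.4, 576.3, 559.2]] resid to slope [606.  577.2]
```

Run:
```python
from h import *
print(ctrl.hand_in())
```

```text
the job is handed in; nothing more can be done
None
```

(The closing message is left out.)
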